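# Load-test a battery in the drawer tester

## Task

Test the AA battery under full load: lay it crosswise in the cradle in the tester's open drawer, let it go, and slide the drawer fully shut. Then press the red lever of the spring-return dial down past the first two clicks to the third (red mark) and finish while still holding it there, because it springs back when let go. Leave the dial alone until the drawer is shut, and leave the other things on the worktop where they are.

Things in the scene. Friction and masses are not known exactly. Their poses are not given: they have to be found in the camera images.
- battery: Battery to be tested: a loose AA cell, red and silver, 50 mm long, 15 mm thick (17 mm for contacts), 23 to 35 g, lying on the worktop. Origin: middle of its underside; its length is its own y. Grasp it across its thickness; it can roll.
- battery_center (a point): Middle of the battery, on its long axis: 8 mm above what it lies on, however it has rolled. Its y runs along the battery.
- tester: Battery load tester, a low grey case fixed to the worktop: 115 mm deep (x), 150 mm wide (y), 60 mm high, green display on the roof. Origin under the middle of the case at worktop height; the front, with the drawer, faces its own -x. The dial sits outside its right (-y) side: 60 mm across on a black disc 72 mm across, whose top is 91 mm above the worktop.
- drawer (a joint): How far the tester's drawer is out, m: 0 fully shut, 0.09 fully out; starts at 0.080 to 0.088, its whole inside bared. Slides along the tester's x (shuts toward +x), needs 1 to 2 N, stays where left. White tray, blue front panel 104 mm wide, 8 mm thick, its top 42 mm above the worktop.
- drawer_cradle (a point): Middle of the cradle on the drawer's inner floor, 16 mm above the worktop; moves with the drawer, axes as the tester's. Tray inside: 76 mm along x, 94 mm along y; side walls 16, rear wall 10, front panel 26 mm above the floor. Cradle: two black ribs 60 mm long along y, 3.5 mm high, 12.5 mm in front of and behind this point; the battery lies between them, its length along y.
- drawer_lip (a point): Middle of the outer edge of the drawer's black pull lip, 32 mm above the worktop; moves with the drawer, axes as the tester's. The lip is 60 mm wide (y), 8 mm high, and stands 12 mm out from the blue panel. Push it along the tester's +x to shut the drawer.
- dial_axis (a point): Point on the dial's axis, level with the middle of the lever's pad: 98 mm to the right (-y) of the tester's middle, 55 mm above the worktop. The axis runs along the tester's y. Axes as the tester's.
- load_dial (a joint): Turn of the dial, rad: 0 at rest (lever up), grows as the lever is pressed down. Light clicks at 0.33 (first, green mark), 0.67 (second, yellow) and 1.00 (third, red: full load); a firm end stop just behind it at 1.08. A spring drives it back to 0 when let go; the clicks do not hold it. Pressing the pad takes 4 to 8 N, rising on the way by 1 to 2 N as it leaves each click, and 7 to 8 N to stay at the third.
- lever_pad (a point): Middle of the upper (pressing) face of the pad of the dial's red thumb lever; turns with the dial. Pad 22 mm along the lever, 32 mm wide (y), 8 mm thick, 62 mm from the dial's axis, pointing from it to the tester's -x: 0.75 rad above level at rest (this point 100 mm above the worktop), 0.25 rad below level at the third click (44 mm). Press it from above, following its arc.
- pen: Bystander, to be left alone: blue pen, 145 mm long, 9 mm thick, lying flat. Origin at the middle of its underside.
- peg_green: Bystander, to be left alone: green clothes peg, 72 x 15 x 12 mm, lying flat. Origin at the middle of its underside.
- peg_white: Bystander, to be left alone: white clothes peg, 72 x 15 x 12 mm, lying flat. Origin at the middle of its underside.
- dosing_cup: Bystander, to be left alone: pale grey round plastic dosing cup, 66 mm wide, 50 mm high, open at the top. Origin at the middle of its underside.
- tape_roll: Bystander, to be left alone: roll of black tape lying flat, 58 mm across, 19 mm high. Origin at the middle of its underside.
- keys: Bystander, to be left alone: small bunch of keys with a white tag, lying flat, 110 x 121 x 8 mm. Origin at the middle of its underside.
Not all that is in view belongs to the job. Leave any pink look-alike of the tester alone.

How it is judged:
By the outcome, as a careful person would: the job done as asked, in the order asked, and still so for the second after the job is handed in, while the arm keeps its last pose, push and grip.
It also fails if it takes over 59 s, if anything falls off the work surface, if the arm or the gripper's body presses on something with over 40 N, if the wrist force passes 120 N, or if a joint passes its speed limit or range.

## Robot

A 6-joint arm with a two-finger parallel gripper is mounted at the origin on a cart in front of the work surface, level with it; the furniture and walls round the work are solid. World frame = base frame: x ahead of the robot, y to its left, z up, the work surface at z = 0. Lengths are in m, angles in rad, forces in N, time in s.
With the tool pointing down it reaches from about 0.275 to 0.725 m from the base axis. Payload 5.6 kg.
Tool frame: the origin (TCP) lies midway between the tips of the shut fingers; the grasp point (between the pads) lies 19 mm behind it; x points along the fingers, z is the direction in which the jaws open and shut, and the axes are right-handed (so a half turn about x gives the same grasp; the last joint's range is limited). The gripper opens to 85 mm and grips with 20 to 120 N. Pads are 22 mm wide; open, the fingers measure 114 mm over their backs; the gripper's body (76 mm by 85 mm) begins 54 mm behind the grasp point. The pads swing forward as they close: fully open they stand 13 mm farther back than shut.
Start: joints at [-0.987, 0.255, 0.108, 0, -1.424, -0.285], TCP at [0.162, -0.526, 0.231] pointing down, gripper open.
Joint ranges: [-2.95, 2.95], [-1.21, 1.97], [-1.09, 1.5], [-2.87, 1.71], [-2.94, -0.07], [-3.05, 3.05]. Speed limits (rad/s): [2.57, 2.57, 3.14, 3.14, 3.14, 3.14].

## Interface

Orientations are given as a unit quaternion [w, x, y, z].
In Python, from rig import bot gives the robot as it stands.
- The arm moves only by the shell command python3 -m jog 'ROWS'. ROWS is JSON, a list that holds one entry, the list of rows, each a list of 7 numbers: the shift along the tool's x, y, z in m, then the turn, a rotation vector about the tool's x, y, z in degrees, then the finger opening in m, from 0 to 0.0854. A call has 1 to 8 rows; each row is the pose to reach, as a shift and turn from the pose commanded when the call began, along the tool's axes at that moment; what a row does not reach only later rows make up. A row lasts 1/12 s, in which the tool goes at most 41.7 mm and 7.16 degrees, less where a joint would pass 70% of its speed; a pose out of reach is approached as far as the arm can. A call with a gripper value outside its range is refused whole. The fingers move at their own pace and stop on an object; the grip force is fixed at half the most. Time passes only in rows, so rows that repeat a pose let the fingers close. It gives the time, the measured TCP pose, the force and the opening at its end, in the units of the state.
- bot.state(): the state, without advancing time (a new reading comes with each control period).
- bot.read_camera(name): name is "scene" or "top" or "wrist"; returns (picture, depth): 400x640x3 uint8, red, green, blue; 400x640 float32, m along the optical axis (not along the pixel's ray), 0 where there is no reading.
- bot.calibration(name): a dict with "K" (3x3 intrinsics, pixels), "R" (3x3) and "t" (3): a world point X has camera coordinates R X + t. Camera axes: x right, y down, z forward; pixel columns grow to the right and rows downward; lengths in m; the calibration is good to about 2 mm. A picture is of the moment at which its call begins: read the wrist's pose just before it. calibration takes no time and is no camera call; for the wrist camera it gives the pose at the moment of the call.
- bot.job_done(): hands the job in, once; it reports no verdict.
Trained networks look in the newest picture that a camera, given by its name, has taken for a name from the list of things; names that differ only in an ending like _2 or _b are one class to them, and where a whole thing is asked for, a point or a joint stands for the part that bears it (a point fixed in the world has none). Each returns a list of dicts, best first, with "score" (0 to 1); they miss things now and then, are a little off and sometimes report something else, mostly with a low value. They report only what shows in the picture. A call takes as long as a camera call. They do not tell look-alikes from the thing itself.
- bot.outline_of(label, camera): "mask" (400x640 bool, what is visible of it).
- bot.tip_of(label, camera): "xyz" ([x, y, z] in m, in world coordinates, good to about 4 mm: a listed point, or the origin of a listed thing).
The state is a dict: "time_s": time; "joints": joint angles; "joint_velocities": joint speeds; "joint_efforts": joint torques, N m; "tcp_pos": TCP position; "eef_rot": TCP orientation; "contact_force": force on the tool from outside, world axes, zero at the start; "wrist_torque": the same for the moment, N m; "grip_width": opening from 0.0 (shut) to 1.0 (fully open).
Only numpy, scipy, OpenCV 4.12 (cv2) and the standard library are available. Lean on these libraries where they do the work, as an engineer would, in place of code of your own. Each camera call takes 0.05 s, during which the arm holds its last target.

## Working session

There is one attempt and no reset: what is moved stays moved. The work goes in short steps, Python scripts to look and compute and a shell command to move; the robot and the scene stay as the last step left them, time stands still between calls to the robot, and variables do not carry over. Pictures are saved under pics/ and viewed, and the job is handed in when it is done.

```bash
mkdir -p pics; ls; python3 - <<'E'
from rig import bot
import cv2
for n in ["scene","top"]:
    p,d=bot.read_camera(n); cv2.imwrite(f"pics/{n}0.png",p[:,:,::-1])
    for l in ["battery_center","tester","drawer_cradle","drawer_lip","dial_axis","lever_pad","pen","peg_green","peg_white","dosing_cup","tape_roll","keys"]:
        r=bot.tip_of(l,n); print(n,l,[(round(q["score"],2),[round(float(v),3) for v in q["xyz"]]) for q in r][:3])
s=bot.state(); print({k:(v if not hasattr(v,'__len__') else [round(float(x),3) for x in v]) for k,v in s.items()})
E
```

```text
pics
scene battery_center [(0.46, [0.53, -0.255, 0.01])]
scene tester [(0.71, [0.64, 0.121, 0.003])]
scene drawer_cradle [(0.68, [0.531, 0.126, 0.017]), (0.54, [0.644, 0.119, 0.002])]
scene drawer_lip [(0.89, [0.476, 0.119, 0.032])]
scene dial_axis [(0.78, [0.647, 0.021, 0.055]), (0.67, [0.411, -0.179, 0.058]), (0.47, [0.526, -0.256, 0.006])]
scene lever_pad [(0.46, [0.37, -0.19, 0.102]), (0.44, [0.606, 0.018, 0.1]), (0.17, [0.533, 0.125, 0.016])]
scene pen [(0.51, [0.385, -0.383, 0.0])]
scene peg_green []
scene peg_white [(0.45, [0.641, -0.351, -0.002])]
scene dosing_cup [(0.87, [0.456, -0.432, 0.002]), (0.71, [0.639, -0.353, -0.001]), (0.52, [0.529, -0.252, -0.0])]
scene tape_roll [(0.67, [0.608, 0.017, 0.101])]
scene keys [(0.52, [0.657, 0.385, -0.001])]
top battery_center [(0.42, [0.529, -0.251, 0.011])]
top tester [(0.64, [0.639, 0.12, -0.001]), (0.57, [0.39, -0.084, -0.002])]
top drawer_cradle [(0.9, [0.536, 0.129, 0.016]), (0.49, [0.372, -0.068, 0.018]), (0.41, [0.653, 0.021, 0.058])]
top drawer_lip [(0.64, [0.481, 0.125, 0.032]), (0.47, [0.311, -0.08, 0.03])]
top dial_axis [(
[... 181 characters left out ...]
0.191, 0.105])]
top pen [(0.51, [0.382, -0.385, -0.002])]
top peg_green [(0.55, [0.669, -0.238, -0.001])]
top peg_white [(0.4, [0.642, -0.347, -0.0])]
top dosing_cup [(0.73, [0.48, 0.125, 0.033]), (0.69, [0.458, -0.434, -0.003])]
top tape_roll [(0.47, [0.478, 0.34, -0.001])]
top keys [(0.47, [0.659, 0.386, 0.001])]
{'time_s': 1.3, 'joints': [-0.987, 0.255, 0.108, 0.0, -1.424, -0.285], 'joint_velocities': [0.001, 0.001, 0.0, 0.001, 0.002, 0.0], 'joint_efforts': [-0.001, -38.64, 23.806, 5.368, -0.0, -0.0], 'tcp_pos': [0.162, -0.526, 0.231], 'eef_rot': [0.42, -0.569, 0.42, 0.569], 'contact_force': [-0.892, -0.189, 1.056], 'wrist_torque': [0.077, -0.058, 0.009], 'grip_width': 1.0031201660181803}
```

View pics/top0.png

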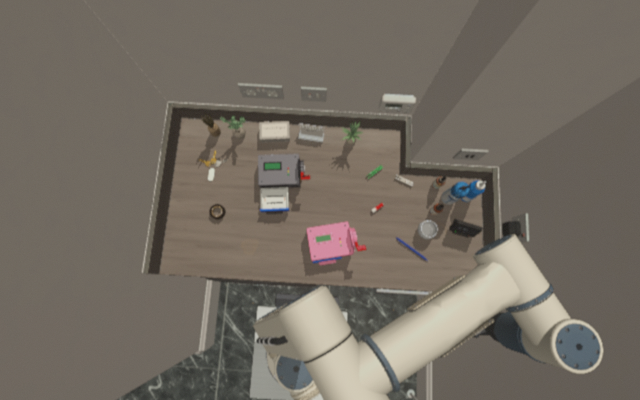

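View pics/scene0.png

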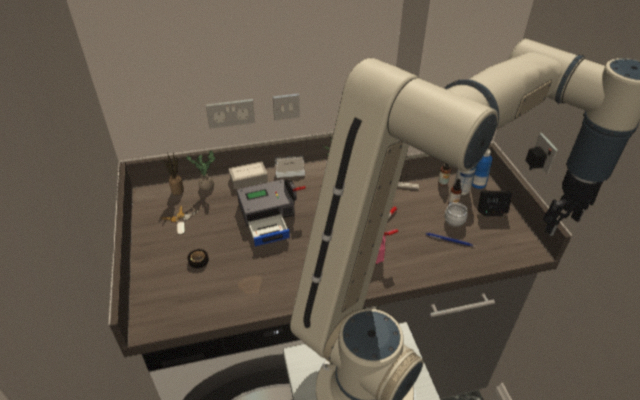

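The top picture shows the grey tester at (278,170) with its open drawer at (274,200). The pink look-alike is at (330,242), and the red battery is at (377,208). Grey fits the description and pink is to be left alone. I'll confirm in a crop and measure the yaws.

```bash
cat > h.py <<'E'
from rig import bot
import numpy as np, cv2
from scipy.spatial.transform import Rotation as Ro
def w(pix,dep,c):
    K,R,t=[np.array(c[k]) for k in("K","R","t")]
    pc=np.linalg.inv(K)@np.array([pix[0]*dep,pix[1]*dep,dep]); return R.T@(pc-t)
def cloud(d,c,mask):
    v,u=np.nonzero(mask&(d>0)); z=d[v,u]
    K,R,t=[np.array(c[k]) for k in("K","R","t")]
    pc=np.linalg.inv(K)@np.vstack([u*z,v*z,z]); return (R.T@(pc-t.reshape(3,1))).T
def rect(P):
    r=cv2.minAreaRect((P[:,:2]*1000).astype(np.float32)); return r
def rot(s): 
    q=s["eef_rot"]; return Ro.from_quat([q[1],q[2],q[3],q[0]])
E
python3 - <<'E'
from h import *
p,d=bot.read_camera("top"); c=bot.calibration("top")
print(c["K"],"cam pos",-np.array(c["R"]).T@np.array(c["t"]))
for l in ["battery","tester","drawer"]:
    for q in bot.outline_of(l,"top")[:2]:
        P=cloud(d,c,q["mask"]); print(l,round(q["score"],2),len(P),P.mean(0).round(3),P[:,2].min().round(3),P[:,2].max().round(3),rect(P))
        if l=="tester":
            Q=P[(P[:,2]>.054)&(P[:,2]<.068)]; print("roof",len(Q),rect(Q))
a=cv2.resize(p[140:260,240:400],None,fx=5,fy=5,interpolation=cv2.INTER_CUBIC); cv2.imwrite("pics/top_c.png",a[:,:,::-1])
print(rot(bot.state()).as_matrix().round(3))
E
```

```text
[[378.76720874   0.         314.55962021]
 [  0.         378.76720874 203.03926914]
 [  0.           0.           1.        ]] cam pos [ 0.24679462 -0.04009365  1.38377344]
battery 0.49 30 [ 0.528 -0.249  0.015] 0.009 0.02 ((528.2973022460938, -250.93856811523438), (9.964357376098633, 44.341697692871094), 31.05483055114746)
tester 0.93 1626 [ 0.386 -0.09   0.061] -0.003 0.111 ((386.2383117675781, -97.58904266357422), (130.75250244140625, 178.8568115234375), 14.243910789489746)
roof 1331 ((393.1462097167969, -91.47879028320312), (113.98851013183594, 169.16287231445312), 12.95687484741211)
tester 0.65 2110 [0.599 0.117 0.047] -0.007 0.11 ((591.3162231445312, 97.1075439453125), (216.80810546875, 182.20962524414062), 6.168330669403076)
roof 1166 ((639.828125, 116.44145202636719), (115.01579284667969, 153.14381408691406), 5.5791707038879395)
drawer 0.78 652 [0.53  0.129 0.021] -0.004 0.049 ((528.0533447265625, 131.54745483398438), (98.91598510742188, 104.3581771850586), 4.850727081298828)
drawer 0.44 105 [ 0.323 -0.078  0.038] 0.0 0.047 ((323.04962158203125, -77.88385772705078), (19.86989402770996, 85.30915069580078), 13.481376647949219)
[[ 0.    -0.956 -0.294]
 [ 0.    -0.294  0.956]
 [-1.    -0.     0.   ]]
```

View pics/top_c.png

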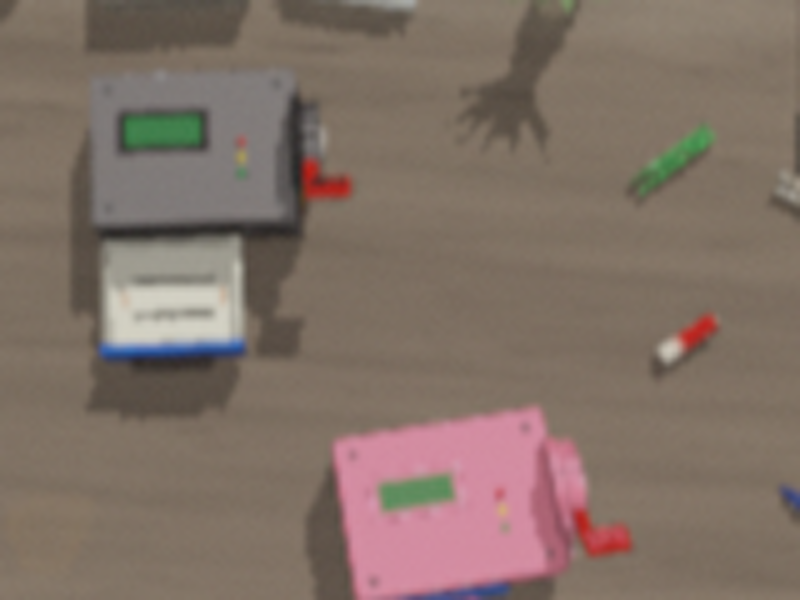

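The crop confirms it: the grey tester is the one, with its white drawer open and red lever at (325,180). The pink one (450,500) is the look-alike. The battery is at (685,342), red and silver, and the green peg is nearby at (672,160). I'll move above the battery.

```bash
python3 -m jog '[[[0,-0.431,0.154,76,0,0,0.0854],[0,-0.431,0.154,76,0,0,0.0854],[0,-0.431,0.154,76,0,0,0.0854],[0,-0.431,0.154,76,0,0,0.0854],[0,-0.431,0.154,76,0,0,0.0854],[0,-0.431,0.154,76,0,0,0.0854],[0,-0.431,0.154,76,0,0,0.0854],[0,-0.431,0.154,76,0,0,0.0854]]]'; python3 - <<'E'
from h import *
s=bot.state(); print(s["tcp_pos"],rot(s).as_matrix().round(3))
E
```

```text
time_s: 2.17
tcp_pos: [0.403, -0.3459, 0.2316]
eef_rot: [0.626, -0.329, 0.626, 0.329]
contact_force: [1.2, -0.6, 0.7]
grip_width: 0.997
[ 0.40296679 -0.34588911  0.23161713] [[ 0.    -0.824  0.567]
 [-0.     0.567  0.824]
 [-1.    -0.001 -0.   ]]
```

```bash
python3 -m jog '[[[0,-0.029,0.121,19,0,0,0.0854],[0,-0.029,0.121,19,0,0,0.0854],[0,-0.029,0.121,19,0,0,0.0854],[0,-0.029,0.121,19,0,0,0.0854],[0.02,-0.029,0.121,19,0,0,0.0854],[0.02,-0.029,0.121,19,0,0,0.0854]]]'; python3 - <<'E'
from h import *
s=bot.state(); print(s["tcp_pos"],rot(s).as_matrix().round(3))
p,d=bot.read_camera("wrist"); c=bot.calibration("wrist")
cv2.imwrite("pics/w1.png",p[:,:,::-1])
for l in ["battery","peg_green"]:
    for q in bot.outline_of(l,"wrist")[:2]:
        P=cloud(d,c,q["mask"]); print(l,round(q["score"],2),len(P),np.median(P,0).round(4),P[:,2].min().round(3),P[:,2].max().round(3),rect(P))
print([ (q["score"],q["xyz"]) for q in bot.tip_of("battery_center","wrist")[:2]])
E
```

```text
time_s: 2.67
tcp_pos: [0.4932, -0.2618, 0.208]
eef_rot: [0.67, -0.222, 0.672, 0.225]
contact_force: [-1.5, -0.2, -1.5]
grip_width: 1.0
[ 0.49315767 -0.26176403  0.20798864] [[-0.005 -0.6    0.8  ]
 [ 0.003  0.8    0.6  ]
 [-1.     0.005 -0.002]]
battery 0.67 493 [ 0.5262 -0.2531  0.0166] 0.001 0.02 ((528.4461669921875, -253.78248596191406), (16.52471923828125, 48.624671936035156), 37.998146057128906)
peg_green 0.73 611 [ 0.6638 -0.2398  0.0125] 0.001 0.015 ((667.630859375, -242.09335327148438), (14.149012565612793, 76.97447204589844), 40.67459487915039)
[]
```

View pics/w1.png

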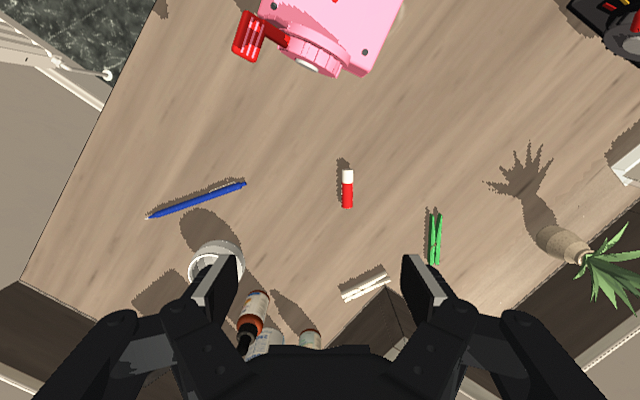

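The wrist view shows the battery at (348,188), already nearly square to the jaws. The green peg is at (435,237) and the pink tester at the top. I'll let the arm settle and measure precisely.

```bash
python3 -m jog '[[[0,0,0,0,0,0,0.0854],[0,0,0,0,0,0,0.0854]]]'; python3 - <<'E'
from h import *
s=bot.state(); print(s["tcp_pos"],rot(s).as_matrix().round(3))
p,d=bot.read_camera("wrist"); c=bot.calibration("wrist")
for q in bot.outline_of("battery","wrist")[:2]:
        P=cloud(d,c,q["mask"]); P=P[P[:,2]>.006]; print(len(P),np.median(P,0).round(4),P[:,2].max().round(3),rect(P))
        Q=P[:,:2]-P[:,:2].mean(0); u,sv,vt=np.linalg.svd(Q); print(P.mean(0),vt[0],np.degrees(np.arctan2(vt[0][1],vt[0][0])))
s=bot.state();R=rot(s).as_matrix();print(R.T@(np.array([.5285,-.2535,.008])-s["tcp_pos"]))
E
```

```text
time_s: 3.03
tcp_pos: [0.4938, -0.2641, 0.2122]
eef_rot: [0.672, -0.223, 0.671, 0.222]
contact_force: [-0.2, -0.0, -0.3]
grip_width: 1.0
[ 0.49383078 -0.26405232  0.2121842 ] [[ 0.001 -0.598  0.802]
 [-0.     0.802  0.598]
 [-1.    -0.001  0.001]]
463 [ 0.637  -0.3505  0.0108] 0.014 ((638.20166015625, -350.5950927734375), (71.34217071533203, 14.140864372253418), 66.95294952392578)
[ 0.63726551 -0.35110523  0.01031206] [-0.39395407 -0.91913013] -113.20075833125604
[ 0.20388174 -0.01231973  0.03390513]
```

```bash
python3 - <<'E'
from h import *
p,d=bot.read_camera("wrist"); c=bot.calibration("wrist")
P=cloud(d,c,np.ones(d.shape,bool))
m=(np.hypot(P[:,0]-.5285,P[:,1]+.2535)<.045)&(P[:,2]>.006); P=P[m]
print(len(P),P[:,2].max(),rect(P))
Q=P[:,:2]-P[:,:2].mean(0); u,sv,vt=np.linalg.svd(Q,full_matrices=False); print(P.mean(0),np.degrees(np.arctan2(vt[0][1],vt[0][0])))
s=bot.state();R=rot(s).as_matrix();ctr=np.r_[np.array(rect(P)[0])/1000,.008];print(R.T@(ctr-s["tcp_pos"]))
E
```

```text
20949 0.31061776915516015 ((522.9271850585938, -238.25286865234375), (63.9127197265625, 64.40717315673828), 73.12801361083984)
[ 0.52009636 -0.23287173  0.27998122] 29.1970414540402
[0.20370164 0.00312059 0.03852667]
```

Gripper pixels got into that measurement, so I'll limit the height.

```bash
python3 - <<'E'
from h import *
p,d=bot.read_camera("wrist"); c=bot.calibration("wrist")
P=cloud(d,c,np.ones(d.shape,bool))
m=(np.hypot(P[:,0]-.5285,P[:,1]+.2535)<.045)&(P[:,2]>.006)&(P[:,2]<.03); P=P[m]
print(len(P),P[:,2].max(),rect(P))
Q=P[:,:2]-P[:,:2].mean(0); u,sv,vt=np.linalg.svd(Q,full_matrices=False); print(P.mean(0),np.degrees(np.arctan2(vt[0][1],vt[0][0])))
s=bot.state();R=rot(s).as_matrix();ctr=np.r_[np.array(rect(P)[0])/1000,.008];print(R.T@(ctr-s["tcp_pos"]))
E
```

```text
464 0.01865957891302983 ((527.8984375, -253.15765380859375), (14.179670333862305, 49.16044616699219), 38.96165084838867)
[ 0.52695681 -0.25230935  0.01453102] -51.81002731599181
[ 0.20360434 -0.01188798  0.03354947]
```

```bash
python3 -m jog '[[[0.03,-0.012,0.0335,-2,0,0,0.05],[0.07,-0.012,0.0335,-2,0,0,0.05],[0.11,-0.012,0.0335,-2,0,0,0.05],[0.145,-0.012,0.0335,-2,0,0,0.05],[0.165,-0.012,0.0335,-2,0,0,0.05],[0.165,-0.012,0.0335,-2,0,0,0.05],[0.165,-0.012,0.0335,-2,0,0,0.05]]]'; python3 - <<'E'
from h import *
s=bot.state(); p,d=bot.read_camera("wrist"); c=bot.calibration("wrist")
cv2.imwrite("pics/w2.png",p[:,:,::-1])
P=cloud(d,c,np.ones(d.shape,bool))
m=(np.hypot(P[:,0]-.5285,P[:,1]+.2535)<.045)&(P[:,2]>.006)&(P[:,2]<.025); P=P[m]
print(len(P),P[:,2].max(),rect(P))
R=rot(s).as_matrix();ctr=np.r_[np.array(rect(P)[0])/1000,.003];print(R.T@(ctr-s["tcp_pos"]),np.degrees(np.arctan2(R[1,2],R[0,2])))
E
```

```text
time_s: 3.82
tcp_pos: [0.5275, -0.2532, 0.0461]
eef_rot: [0.666, -0.235, 0.668, 0.235]
contact_force: [0.4, 0.3, -0.2]
grip_width: 0.585
1441 0.01947174470902882 ((529.899658203125, -253.16281127929688), (14.368200302124023, 49.313690185546875), 37.37324905395508)
[ 0.04306689 -0.00148911  0.00199659] 38.77910047978136
```

View pics/w2.png

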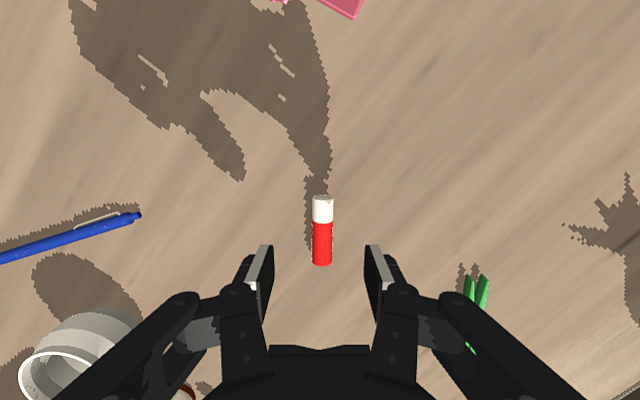

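The battery at (322,230) is centred between the fingertips. I'll lower, close and lift.

```bash
python3 -m jog '[[[0.02,-0.001,0.001,1,0,0,0.05],[0.035,-0.001,0.001,1,0,0,0.05],[0.042,-0.001,0.001,1,0,0,0.05],[0.042,-0.001,0.001,1,0,0,0.05],[0.042,-0.001,0.001,1,0,0,0.03],[0.042,-0.001,0.001,1,0,0,0.0],[0.042,-0.001,0.001,1,0,0,0.0],[0.042,-0.001,0.001,1,0,0,0.0]]]';python3 -m jog '[[[0,0,0,0,0,0,0.0],[0,0,0,0,0,0,0.0],[0,0,0,0,0,0,0.0],[-0.03,0,0,0,0,0,0.0],[-0.06,0,0,0,0,0,0],[-0.1,0,0,0,0,0,0],[-0.12,0,0,0,0,0,0],[-0.12,0,0,0,0,0,0]]]'; python3 - <<'E'
from h import *
s=bot.state(); p,d=bot.read_camera("wrist"); print(s["grip_width"]*85.4)
cv2.imwrite("pics/w3.png",p[:,:,::-1])
for n in ["top","scene"]:
    p,d=bot.read_camera(n)
    for l in ["tester","drawer_cradle","drawer_lip","dial_axis","lever_pad"]:
        r=bot.tip_of(l,n); print(n,l,[(round(q["score"],2),[round(float(v),3) for v in q["xyz"]]) for q in r if q["xyz"][0]>.44 and q["xyz"][1]>-.03][:2])
E
```

```text
time_s: 4.53
tcp_pos: [0.5304, -0.2537, 0.0061]
eef_rot: [0.67, -0.23, 0.668, 0.228]
contact_force: [0.1, 0.5, 6.9]
grip_width: 0.164
time_s: 5.2
tcp_pos: [0.5324, -0.2546, 0.131]
eef_rot: [0.672, -0.232, 0.666, 0.227]
contact_force: [1.5, -0.3, 0.4]
grip_width: 0.161
13.759223098758643
top tester [(0.93, [0.639, 0.117, -0.001])]
top drawer_cradle [(0.88, [0.533, 0.126, 0.019])]
top drawer_lip [(0.94, [0.481, 0.127, 0.031])]
top dial_axis [(0.65, [0.651, 0.019, 0.056])]
top lever_pad [(0.53, [0.606, 0.018, 0.099])]
scene tester [(0.92, [0.642, 0.12, 0.002])]
scene drawer_cradle [(0.93, [0.532, 0.122, 0.016])]
scene drawer_lip [(0.82, [0.476, 0.119, 0.03])]
scene dial_axis []
scene lever_pad []
```

View pics/w3.png

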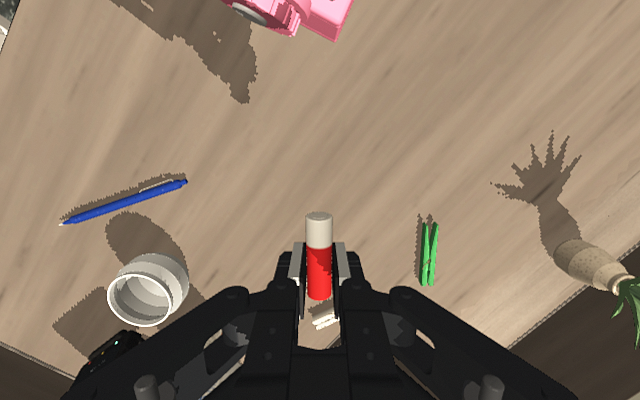

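Held: the opening is 14 mm and the battery is at (318,255) between the pads. Next, over to the drawer.

```bash
python3 -m jog '[[[-0.03,0.299,0.235,32,0,0,0],[-0.03,0.299,0.235,32,0,0,0],[-0.03,0.299,0.235,32,0,0,0],[-0.03,0.299,0.235,32,0,0,0],[-0.03,0.299,0.235,32,0,0,0],[-0.03,0.299,0.235,32,0,0,0],[-0.03,0.299,0.235,32,0,0,0],[-0.03,0.299,0.235,32,0,0,0]]]'; python3 - <<'E'
from h import *
s=bot.state();R=rot(s).as_matrix(); print(R.round(3),np.degrees(np.arctan2(R[1,2],R[0,2])))
print(R.T@(np.array([.533,.125,.16])-s["tcp_pos"]))
E
```

```text
time_s: 6.52
tcp_pos: [0.5389, -0.0828, 0.1372]
eef_rot: [0.705, -0.036, 0.704, 0.078]
contact_force: [0.5, -0.6, -0.3]
grip_width: 0.169
[[-0.002 -0.159  0.987]
 [ 0.059  0.985  0.159]
 [-0.998  0.059  0.007]] 9.164720724071213
[-0.01045187  0.20705217  0.02748441]
```

```bash
python3 -m jog '[[[-0.01,0.195,0.025,4,0,0,0],[-0.01,0.195,0.025,4,0,0,0],[-0.01,0.195,0.025,4,0,0,0],[-0.01,0.195,0.025,4,0,0,0],[-0.01,0.195,0.025,4,0,0,0],[-0.01,0.195,0.025,4,0,0,0],[-0.01,0.195,0.025,4,0,0,0]]]'; python3 - <<'E'
from h import *
s=bot.state();R=rot(s).as_matrix(); print(R.round(3),np.degrees(np.arctan2(R[1,2],R[0,2])))
print(R.T@(np.array([.533,.125,.16])-s["tcp_pos"]))
p,d=bot.read_camera("wrist"); c=bot.calibration("wrist")
cv2.imwrite("pics/w4.png",p[:,:,::-1])
for l in ["drawer_cradle","drawer_lip","tester"]:
    print(l,[(round(q["score"],2),np.round(q["xyz"],3)) for q in bot.tip_of(l,"wrist")[:2]])
E
```

```text
time_s: 7.1
tcp_pos: [0.54, -0.0514, 0.1322]
eef_rot: [0.706, -0.011, 0.702, 0.097]
contact_force: [-0.4, -0.0, -0.2]
grip_width: 0.165
[[-0.004 -0.152  0.988]
 [ 0.121  0.981  0.152]
 [-0.993  0.12   0.014]] 8.717372565558907
[-0.00624067  0.17747424  0.0202049 ]
drawer_cradle [(0.68, array([0.534, 0.128, 0.014])), (0.4, array([0.643, 0.12 , 0.   ]))]
drawer_lip []
tester [(0.92, array([ 0.642,  0.122, -0.003])), (0.63, array([ 0.393, -0.081, -0.003]))]
```

View pics/w4.png

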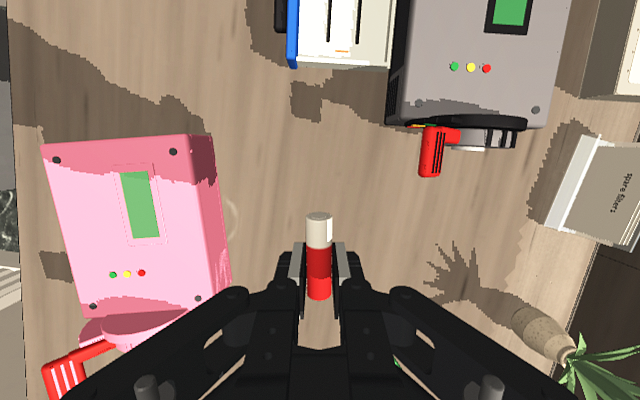

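```bash
python3 - <<'E'
from h import *
print(np.round(bot.state()["joints"],3))
E
```

```text
[ 0.108  0.306 -0.035 -0.129 -1.223 -3.053]
```

Joint 6 is at its limit, so I'll turn the wrist back half a turn, which gives the equivalent grasp.

```bash
cat >> h.py <<'E'
def rel(pos,jaw,s=None,tilt=None):
    s=s or bot.state();R=rot(s).as_matrix();a=np.radians(jaw)
    x=np.array([0,0,-1.]);z=np.array([np.cos(a),np.sin(a),0]);y=np.cross(z,x)
    T=np.stack([x,y,z],1)
    print("shift",(R.T@(np.array(pos)-s["tcp_pos"])).round(4),"turn",np.degrees(Ro.from_matrix(R.T@T).as_rotvec()).round(1), "jaw",np.degrees(np.arctan2(R[1,2],R[0,2])).round(1),"j",np.round(s["joints"],2))
E
python3 -c "
from h import *
rel([.53,-.05,.16],110);rel([.53,.125,.16],110)"
```

```text
shift [-0.0272  0.0063 -0.0093] turn [-101.1    6.7   -4.3] jaw 8.7 j [ 0.11  0.31 -0.03 -0.13 -1.22 -3.05]
shift [-0.006   0.178   0.0172] turn [-101.1    6.7   -4.3] jaw 8.7 j [ 0.11  0.31 -0.03 -0.13 -1.22 -3.05]
```

```bash
python3 -m jog '[[[-0.027,0.006,-0.009,-101,6.7,-4.3,0],[-0.027,0.006,-0.009,-101,6.7,-4.3,0],[-0.027,0.006,-0.009,-101,6.7,-4.3,0],[-0.027,0.006,-0.009,-101,6.7,-4.3,0],[-0.027,0.006,-0.009,-101,6.7,-4.3,0],[-0.027,0.006,-0.009,-101,6.7,-4.3,0],[-0.027,0.006,-0.009,-101,6.7,-4.3,0],[-0.027,0.006,-0.009,-101,6.7,-4.3,0]]]'; python3 -c "
from h import *
rel([.533,.125,.16],186);rel([.533,.125,.16],140)"
```

```text
time_s: 7.97
tcp_pos: [0.5304, -0.0503, 0.1598]
eef_rot: [0.593, -0.366, 0.591, 0.407]
contact_force: [-0.1, -0.9, -0.4]
grip_width: 0.163
shift [0.0086 0.0678 0.1614] turn [-119.6    4.     0.4] jaw 66.3 j [ 0.16  0.28 -0.02 -0.06 -1.29 -2.13]
shift [0.0086 0.0678 0.1614] turn [-73.6   3.4  -1.1] jaw 66.3 j [ 0.16  0.28 -0.02 -0.06 -1.29 -2.13]
```

```bash
python3 -m jog '[[[0.0,0.068,0.161,-119,4,0.4,0],[0.0,0.068,0.161,-119,4,0.4,0],[0.0,0.068,0.161,-119,4,0.4,0],[0.0,0.068,0.161,-119,4,0.4,0],[0.0,0.068,0.161,-119,4,0.4,0],[0.0,0.068,0.161,-119,4,0.4,0],[0.0,0.068,0.161,-119,4,0.4,0],[0.0,0.068,0.161,-119,4,0.4,0]]]'; python3 -c "
from h import *
rel([.533,.125,.16],186)"
```

```text
time_s: 8.63
tcp_pos: [0.5338, 0.1248, 0.1686]
eef_rot: [0.334, -0.611, 0.333, 0.636]
contact_force: [-0.3, 0.5, -0.3]
grip_width: 0.166
shift [0.0086 0.0005 0.0004] turn [-62.3   2.1   0.2] jaw 123.7 j [ 0.49  0.3   0.02 -0.03 -1.31 -1.47]
```

```bash
python3 -m jog '[[[0,0,0,-62.3,2.1,0.2,0],[0,0,0,-62.3,2.1,0.2,0],[0,0,0,-62.3,2.1,0.2,0],[0,0,0,-62.3,2.1,0.2,0],[0,0,0,-62.3,2.1,0.2,0],[0,0,0,-62.3,2.1,0.2,0],[0,0,0,-62.3,2.1,0.2,0],[0,0,0,-62.3,2.1,0.2,0]]]';  python3 -m jog '[[[0,0,0,-5,0,0,0],[0,0,0,-5,0,0,0],[0,0,0,-5,0,0,0]]]'; python3 - <<'E'
from h import *
rel([.533,.125,.16],186)
p,d=bot.read_camera("wrist"); c=bot.calibration("wrist")
cv2.imwrite("pics/w5.png",p[:,:,::-1])
for l in ["drawer_cradle","drawer_lip","tester"]:
    print(l,[(round(q["score"],2),np.round(q["xyz"],3)) for q in bot.tip_of(l,"wrist")[:2]])
P=cloud(d,c,np.ones(d.shape,bool))
Q=P[(P[:,2]>.053)&(P[:,2]<.065)&(P[:,0]>.54)]
if len(Q): print("roof",len(Q),rect(Q))
E
```

```text
time_s: 9.3
tcp_pos: [0.5339, 0.1243, 0.1686]
eef_rot: [-0.005, -0.706, -0.006, 0.708]
contact_force: [1.0, 0.2, -0.1]
grip_width: 0.168
time_s: 9.55
tcp_pos: [0.5339, 0.1243, 0.1686]
eef_rot: [-0.033, -0.705, -0.034, 0.707]
contact_force: [-0.9, -0.2, 0.3]
grip_width: 0.167
shift [ 0.0086 -0.0008  0.0008] turn [-0.6  0.2  0.1] jaw -174.6 j [ 0.51  0.28 -0.02 -0.   -1.28 -0.42]
drawer_cradle []
drawer_lip [(0.61, array([0.476, 0.12 , 0.028]))]
tester [(0.64, array([0.641, 0.121, 0.   ]))]
roof 21831 ((708.9336547851562, 219.45957946777344), (267.5870056152344, 392.8255310058594), 0.09144169837236404)
```

View pics/w5.png

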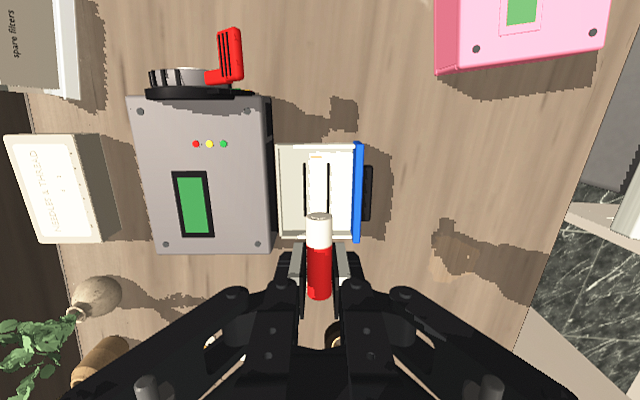

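The battery is over the drawer. The ribs are at columns 305 and 328, and the blue panel is at 358. I'll measure the drawer pose from depth.

```bash
python3 - <<'E'
from h import *
p,d=bot.read_camera("wrist"); c=bot.calibration("wrist")
v,u=np.mgrid[0:400,0:640]; pi=p.astype(int); r,g,b=pi[...,0],pi[...,1],pi[...,2]
# blue panel
m=(b>r+60)&(b>g+40)&(u>340)&(u<380)&(v>120)&(v<250)
P=cloud(d,c,m); Q=P[P[:,2]>.036]; print("panel",len(Q),Q[:,2].max(),rect(Q))
# roof
m=(u>100)&(u<290)&(v>85)&(v<265); P=cloud(d,c,m); Q=P[(P[:,2]>.054)&(P[:,2]<.066)]
print("roof",len(Q),Q[:,2].mean(),rect(Q))
# ribs
m=(u>296)&(u<340)&(v>155)&(v<212)&(p.max(2)<90)
for a,bb in((296,316),(318,340)):
    P=cloud(d,c,m&(u>a)&(u<bb)); print("rib",len(P),np.median(P,0).round(4),rect(P), np.polyfit(P[:,1],P[:,0],1))
print(bot.state()["tcp_pos"])
a=cv2.resize(p[130:260,260:390],None,fx=4.5,fy=4.5,interpolation=cv2.INTER_CUBIC); cv2.imwrite("pics/w5c.png",a[:,:,::-1])
E
```

```text
panel 870 0.04521557568883988 ((493.1177978515625, 123.79592895507812), (9.317597389221191, 102.95992279052734), 5.560018539428711)
roof 19829 0.06099669818694867 ((639.4967651367188, 114.5683822631836), (115.1121597290039, 156.22573852539062), 5.553767204284668)
rib 106 [0.5478 0.123  0.0204] ((548.0046997070312, 126.26768493652344), (2.172236442565918, 52.64143371582031), 4.7725958824157715) [-0.09360195  0.55950247]
rib 96 [0.5232 0.1232 0.0204] ((523.09033203125, 123.9648208618164), (1.1819785833358765, 52.95676040649414), 6.030752182006836) [-0.10434883  0.53602334]
[0.53389463 0.12429289 0.16852388]
```

View pics/w5c.png

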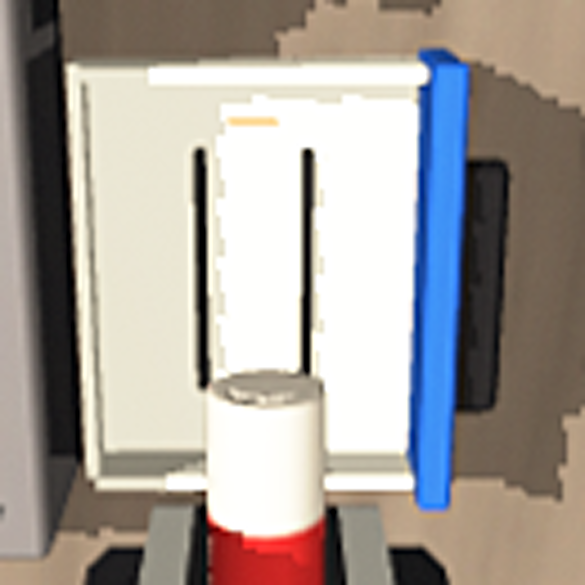

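```bash
python3 - <<'E'
from h import *
p,d=bot.read_camera("wrist"); c=bot.calibration("wrist")
v,u=np.mgrid[0:400,0:640]
m=(u>300)&(u<336)&(v>208)&(v<302); P=cloud(d,c,m)
s=bot.state(); L=(P-s["tcp_pos"])@rot(s).as_matrix()   # tool coords
k=(abs(L[:,2])<.0085)&(L[:,0]<.012)&(L[:,0]>-.03)
L=L[k];P=P[k]; print(len(L),L.min(0).round(4),L.max(0).round(4),np.median(L,0).round(4))
for lo in np.arange(-.03,.03,.008):
    q=L[(L[:,1]>lo)&(L[:,1]<lo+.008)]
    if len(q): print(round(lo,3),len(q),q.min(0).round(4),q.max(0).round(4))
rel([.5354,.128,.06],185.55)
E
```

```text
2530 [-0.0297 -0.0223 -0.0084] [0.0032 0.0269 0.0085] [-0.0096  0.0061  0.0004]
-0.03 5 [-0.0087 -0.0223 -0.006 ] [-0.005  -0.0221  0.0066]
-0.022 298 [-0.0115 -0.0219 -0.0066] [-0.0032 -0.014   0.0079]
-0.014 350 [-0.0284 -0.014  -0.0065] [-0.0037 -0.006   0.0078]
-0.006 394 [-0.0275 -0.006  -0.0065] [-0.0035  0.002   0.0077]
0.002 416 [-0.0252  0.002  -0.0065] [-0.0041  0.01    0.0077]
0.01 501 [-0.0297  0.01   -0.0084] [-0.0049  0.018   0.0085]
0.018 425 [-0.0121  0.018  -0.0066] [0.0032 0.026  0.0078]
0.026 141 [-0.011  0.026 -0.006] [0.0026 0.0269 0.0072]
shift [ 0.1085 -0.0034 -0.0022] turn [-0.   0.2  0.1] jaw -174.5 j [ 0.51  0.28 -0.02 -0.   -1.28 -0.42]
```

```bash
python3 -m jog '[[[0.02,-0.006,-0.003,0,0.2,0.1,0],[0.055,-0.006,-0.003,0,0.2,0.1,0],[0.09,-0.006,-0.003,0,0.2,0.1,0],[0.115,-0.006,-0.003,0,0.2,0.1,0],[0.125,-0.006,-0.003,0,0.2,0.1,0],[0.125,-0.006,-0.003,0,0.2,0.1,0],[0.125,-0.006,-0.003,0,0.2,0.1,0]]]'; python3 - <<'E'
from h import *
s=bot.state();print(s["tcp_pos"].round(4),s["contact_force"].round(2))
p,d=bot.read_camera("wrist"); c=bot.calibration("wrist")
cv2.imwrite("pics/w6.png",p[:,:,::-1])
P=cloud(d,c,np.ones(d.shape,bool))
Q=P[(P[:,2]>.0405)&(P[:,2]<.047)&(P[:,0]<.51)&(P[:,0]>.47)&(abs(P[:,1]-.12)<.06)];print(len(Q),rect(Q))
E
```

```text
time_s: 10.43
tcp_pos: [0.5366, 0.1308, 0.0444]
eef_rot: [0.035, 0.707, 0.034, -0.706]
contact_force: [0.2, 0.2, 1.2]
grip_width: 0.167
[0.5366 0.1308 0.0444] [0.22 0.17 1.15]
1932 ((495.4837951660156, 113.0400161743164), (8.560425758361816, 81.60892486572266), 5.691416263580322)
```

View pics/w6.png

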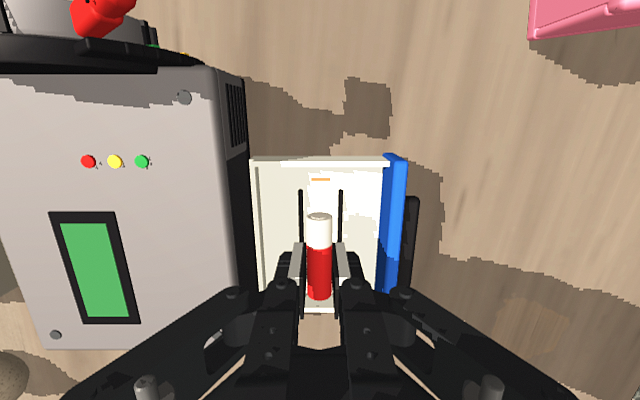

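Battery sits midway between the ribs (columns 300 and 341). Lower, then release with a small opening.

```bash
python3 -m jog '[[[0.012,0,-0.0005,0,0,0,0],[0.02,0,-0.0005,0,0,0,0],[0.0235,0,-0.0005,0,0,0,0],[0.0235,0,-0.0005,0,0,0,0],[0.0235,0,-0.0005,0,0,0,0]]]'; python3 -m jog '[[[0,0,0,0,0,0,0.018],[0,0,0,0,0,0,0.022],[0,0,0,0,0,0,0.028],[0,0,0,0,0,0,0.030],[0,0,0,0,0,0,0.030],[-0.012,0,0,0,0,0,0.030],[-0.04,0,0,0,0,0,0.030],[-0.06,0,0,0,0,0,0.030]]]';python3 -m jog '[[[-0.03,0,0,0,0,0,0.03],[-0.06,0,0,0,0,0,0.03],[-0.07,0,0,0,0,0,0.03],[-0.07,0,0,0,0,0,0.03]]]'; python3 - <<'E'
from h import *
p,d=bot.read_camera("wrist"); c=bot.calibration("wrist")
cv2.imwrite("pics/w7.png",p[:,:,::-1])
p,d=bot.read_camera("top")
cv2.imwrite("pics/t7.png",cv2.resize(p[140:260,240:400],None,fx=5,fy=5,interpolation=cv2.INTER_CUBIC)[:,:,::-1])
E
```

```text
time_s: 10.9
tcp_pos: [0.5384, 0.1312, 0.0221]
eef_rot: [0.034, 0.708, 0.035, -0.705]
contact_force: [1.3, -1.3, 5.1]
grip_width: 0.17
time_s: 11.57
tcp_pos: [0.5363, 0.1305, 0.081]
eef_rot: [-0.035, -0.706, -0.034, 0.706]
contact_force: [1.8, 0.4, 0.4]
grip_width: 0.353
time_s: 11.9
tcp_pos: [0.5381, 0.1315, 0.1535]
eef_rot: [0.034, 0.709, 0.035, -0.704]
contact_force: [0.8, -0.2, 0.5]
grip_width: 0.351
```

View pics/w7.png

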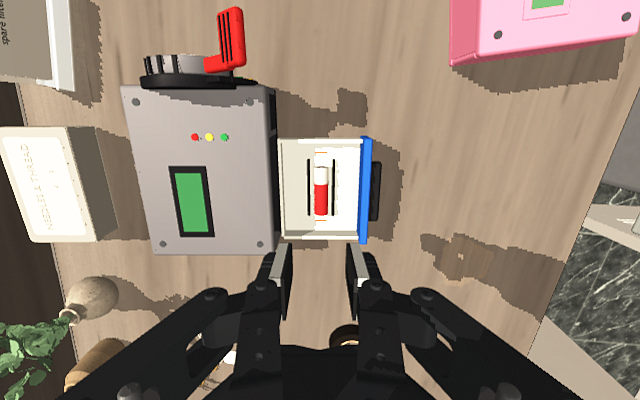

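The battery lies between the ribs at (320,187) and is released. Now to the front of the lip with the fingers shut.

```bash
python3 -m jog '[[[0,0.004,0.04,0,0,0,0],[0,0.004,0.08,0,0,0,0],[0,0.004,0.102,0,0,0,0],[0.02,0.004,0.102,0,0,0,0],[0.05,0.004,0.102,0,0,0,0],[0.06,0.004,0.102,0,0,0,0],[0.06,0.004,0.102,0,0,0,0],[0.06,0.004,0.102,0,0,0,0]]]'; python3 - <<'E'
from h import *
rel([.437,.1184,.022],185.55)
p,d=bot.read_camera("wrist"); c=bot.calibration("wrist")
cv2.imwrite("pics/w8.png",p[:,:,::-1])
E
```

```text
time_s: 12.67
tcp_pos: [0.4344, 0.1163, 0.0889]
eef_rot: [-0.035, -0.705, -0.033, 0.707]
contact_force: [0.3, 0.3, 0.3]
grip_width: 0.001
shift [ 0.0669 -0.002  -0.0029] turn [ 0.   0.1 -0.1] jaw -174.4 j [ 0.61  0.16 -0.4   0.   -1.02 -0.52]
```

View pics/w8.png

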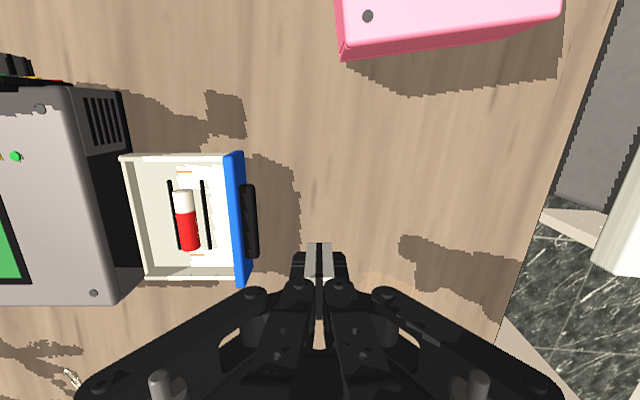

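```bash
python3 -m jog '[[[0.03,-0.002,0,0,0,0,0],[0.055,-0.002,0,0,0,0,0],[0.066,-0.002,0,0,0,0,0],[0.066,-0.002,0,0,0,0,0],[0.066,-0.002,-0.01,0,0,0,0],[0.066,-0.002,-0.02,0,0,0,0],[0.066,-0.002,-0.03,0,0,0,0],[0.066,-0.002,-0.04,0,0,0,0]]]';python3 -m jog '[[[0,0,-0.008,0,0,0,0],[0,0,-0.016,0,0,0,0],[0,0,-0.024,0,0,0,0],[0,0,-0.032,0,0,0,0],[0,0,-0.04,0,0,0,0],[0,0,-0.048,0,0,0,0],[0,0,-0.052,0,0,0,0],[0,0,-0.052,0,0,0,0]]]'; python3 - <<'E'
from h import *
rel([.437,.1184,.022],185.55); print(bot.state()["contact_force"].round(2))
p,d=bot.read_camera("wrist"); c=bot.calibration("wrist")
cv2.imwrite("pics/w9.png",p[:,:,::-1])
E
```

```text
time_s: 13.38
tcp_pos: [0.4769, 0.1233, 0.0252]
eef_rot: [0.034, 0.707, 0.034, -0.705]
contact_force: [-2.4, 0.6, 3.1]
grip_width: 0.0
time_s: 14.05
tcp_pos: [0.5277, 0.1278, 0.0239]
eef_rot: [0.034, 0.707, 0.034, -0.706]
contact_force: [-0.2, 0.3, -0.2]
grip_width: -0.002
shift [0.0018 0.0006 0.0912] turn [-0.  -0.1 -0. ] jaw -174.5 j [ 0.53  0.4  -0.25  0.   -0.92 -0.43]
[-0.18  0.31 -0.18]
```

View pics/w9.png

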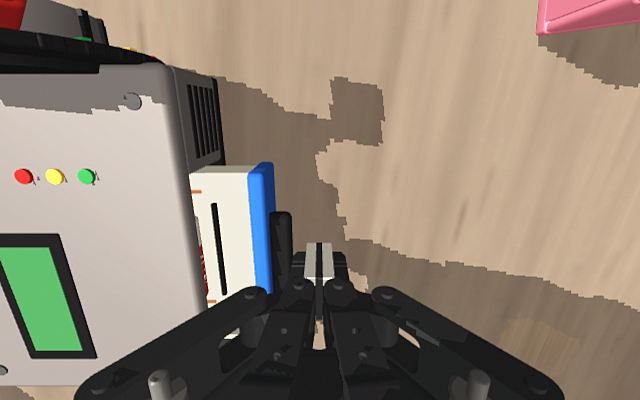

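```bash
python3 -m jog '[[[0,0,-0.006,0,0,0,0],[0,0,-0.012,0,0,0,0],[0,0,-0.017,0,0,0,0],[0,0,-0.017,0,0,0,0]]]'; python3 - <<'E'
from h import *
p,d=bot.read_camera("wrist"); c=bot.calibration("wrist")
cv2.imwrite("pics/w10.png",p[:,:,::-1])
P=cloud(d,c,np.ones(d.shape,bool)); v,u=np.mgrid[0:400,0:640]
pi=p.astype(int);m=((pi[...,2]>pi[...,0]+60)&(pi[...,2]>pi[...,1]+40)&(u>100)&(u<330))
Q=cloud(d,c,m);Q=Q[(Q[:,2]>.038)&(Q[:,2]<.05)];print(len(Q),rect(Q))
E
```

```text
time_s: 14.43
tcp_pos: [0.5446, 0.1295, 0.024]
eef_rot: [0.035, 0.707, 0.034, -0.706]
contact_force: [0.3, -1.0, 0.5]
grip_width: 0.002
1992 ((573.703125, 112.73426818847656), (7.735969543457031, 66.24623107910156), 5.562923908233643)
```

View pics/w10.png

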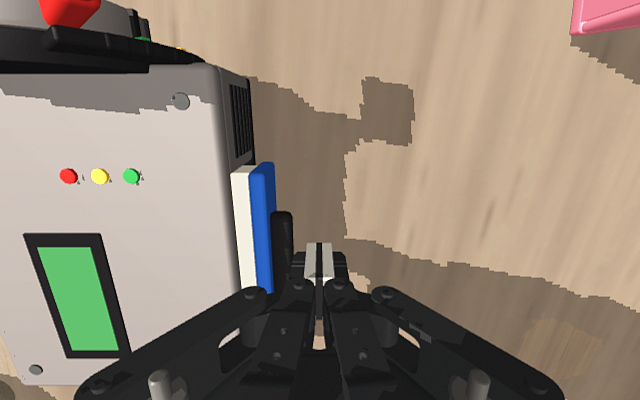

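```bash
python3 -m jog '[[[0,0,-0.003,0,0,0,0],[0,0,-0.006,0,0,0,0],[0,0,-0.008,0,0,0,0],[0,0,-0.008,0,0,0,0]]]';  python3 -m jog '[[[0,0,-0.002,0,0,0,0],[0,0,-0.003,0,0,0,0],[0,0,-0.003,0,0,0,0]]]';python3 - <<'E'
from h import *
p,d=bot.read_camera("wrist"); c=bot.calibration("wrist")
cv2.imwrite("pics/w11.png",p[:,:,::-1])
P=cloud(d,c,np.ones(d.shape,bool)); v,u=np.mgrid[0:400,0:640]
pi=p.astype(int);m=((pi[...,2]>pi[...,0]+60)&(pi[...,2]>pi[...,1]+40)&(u>100)&(u<330))
Q=cloud(d,c,m);Q=Q[(Q[:,2]>.038)&(Q[:,2]<.05)];print(len(Q),rect(Q))
E
```

```text
time_s: 14.82
tcp_pos: [0.5489, 0.1298, 0.0238]
eef_rot: [-0.035, -0.704, -0.034, 0.708]
contact_force: [-9.8, 1.2, 7.2]
grip_width: 0.002
time_s: 15.07
tcp_pos: [0.5492, 0.1297, 0.0237]
eef_rot: [-0.035, -0.703, -0.033, 0.71]
contact_force: [-19.3, 2.4, 14.3]
grip_width: -0.001
1982 ((577.90771484375, 112.02696990966797), (7.911188125610352, 64.49187469482422), 5.632852554321289)
```

View pics/w11.png

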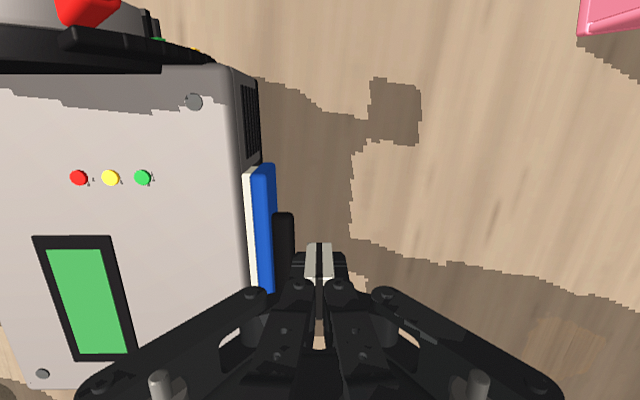

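```bash
python3 - <<'E'
from h import *
p,d=bot.read_camera("wrist"); c=bot.calibration("wrist")
for v in (190,220,250):
    for u in range(225,300,4):
        X=w((u,v),d[v,u],c); print(v,u,p[v,u],X.round(4), ((X-[.6395,.1146,0])@[.9953,.0968,0]).round(4))
cv2.imwrite("pics/w12.png",cv2.resize(p[150:300,210:330],None,fx=4,fy=4,interpolation=cv2.INTER_CUBIC)[:,:,::-1])
E
```

```text
190 225 [212 201 194] [0.5895 0.0831 0.0619] -0.0528
190 229 [213 201 195] [0.5885 0.0834 0.0603] -0.0538
190 233 [172 162 156] [0.5869 0.0833 0.0604] -0.0554
190 237 [109 103  98] [0.5857 0.0835 0.059 ] -0.0566
190 241 [60 57 56] [0.5848 0.0843 0.0561] -0.0573
190 245 [244 241 228] [0.5923 0.0961 0.0169] -0.0488
190 249 [255 255 237] [0.59   0.0958 0.0174] -0.0511
190 253 [ 40  94 191] [0.5825 0.0875 0.0439] -0.0594
190 257 [ 42 100 195] [0.5809 0.0878 0.0426] -0.0609
190 261 [ 45 103 200] [0.5791 0.0876 0.0427] -0.0628
190 265 [ 41  95 188] [0.5772 0.0873 0.0429] -0.0646
190 269 [ 23  52 107] [0.5765 0.0893 0.0357] -0.0652
190 273 [ 24  54 108] [0.5762 0.0929 0.0231] -0.0651
190 277 [117 101  87] [0.5766 0.0993 0.0007] -0.0641
190 281 [124 107  89] [5.742e-01 9.920e-02 2.000e-04] -0.0664
190 285 [126 107  91] [5.718e-01 9.900e-02 2.000e-04] -0.0689
190 289 [126 107  92] [0.5693 0.0986 0.0008] -0.0714
190 293 [126 108  90] [ 5.67e-01  9.87e-02 -2.00e-04] -0.0737
190 297 [125 107  89] [5.645e-01 9.830e-02 4.000e-04] -0.0762
220 225 [209 198 191] [0.5899 0.0959 0.061 ] -0.0512
220 229
[... 1215 characters left out ...]
.1109 0.057 ] -0.057
250 249 [252 249 236] [0.5892 0.1324 0.0176] -0.0483
250 253 [247 243 229] [0.587  0.1327 0.0167] -0.0505
250 257 [ 33  86 178] [0.5799 0.118  0.0432] -0.0589
250 261 [ 42  99 196] [0.5781 0.1181 0.0427] -0.0608
250 265 [ 46 101 200] [0.5761 0.1178 0.043 ] -0.0628
250 269 [ 37  90 184] [0.5742 0.1177 0.0427] -0.0647
250 273 [23 29 49] [0.573  0.1211 0.0362] -0.0656
250 277 [28 27 28] [0.5709 0.1207 0.0366] -0.0677
250 281 [31 28 28] [0.5689 0.1206 0.0363] -0.0697
250 285 [31 31 30] [0.5668 0.1197 0.0377] -0.0719
250 289 [32 31 31] [0.5648 0.1202 0.0365] -0.0738
250 293 [23 20 21] [0.5628 0.1206 0.0353] -0.0757
250 297 [134 113  96] [5.616e-01 1.391e-01 4.000e-04] -0.0752
```

View pics/w12.png

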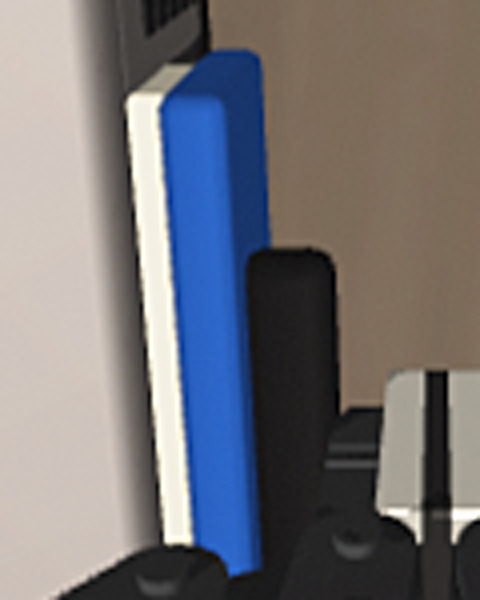

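The panel has moved 84 mm, but the 19/14 N force is oblique and some white tray still shows behind the panel. The gripper linkage may be touching the roof edge rather than the drawer being at its stop. I'll back off, tilt the tool so its body leans away, and push again.

```bash
python3 -m jog '[[[0,0,0.006,0,0,0,0],[0,0,0.02,0,0,0,0],[-0.02,0,0.04,0,0,0,0],[-0.03,0,0.06,0,0,0,0],[-0.04,0,0.06,0,0,0,0],[-0.04,0,0.06,0,0,0,0]]]'; python3 - <<'E'
from h import *
p,d=bot.read_camera("wrist"); c=bot.calibration("wrist")
cv2.imwrite("pics/w13.png",p[:,:,::-1])
s=bot.state(); R=rot(s); 
for a in (20,-20): print(a,(R*Ro.from_rotvec([0,np.radians(a),0])).as_matrix()[:,0].round(3))
rel([.54,.129,.028],185.55)
E
```

```text
time_s: 15.67
tcp_pos: [0.4962, 0.1254, 0.0666]
eef_rot: [0.034, 0.708, 0.035, -0.704]
contact_force: [0.6, -0.3, 0.1]
grip_width: 0.001
20 [ 0.344  0.034 -0.938]
-20 [-0.336 -0.033 -0.941]
shift [ 0.0376  0.0006 -0.0438] turn [ 0.  -0.2  0. ] jaw -174.4 j [ 0.55  0.29 -0.29  0.   -0.99 -0.46]
```

View pics/w13.png

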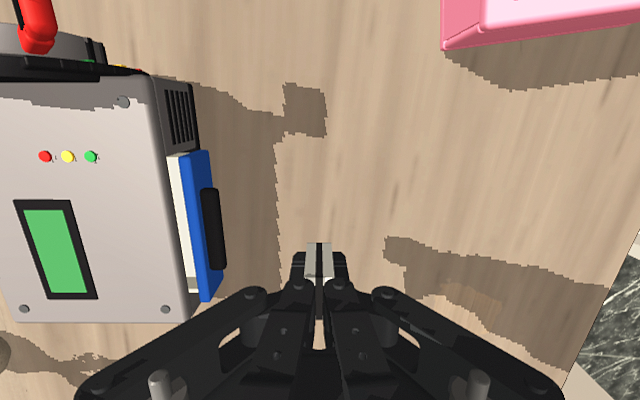

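```bash
python3 -m jog '[[[0,0,0,0,7,0,0],[0,0,0,0,14,0,0],[0,0,0,0,20,0,0],[0.02,0,0,0,20,0,0],[0.0375,0,-0.015,0,20,0,0],[0.0375,0,-0.03,0,20,0,0],[0.0375,0,-0.042,0,20,0,0],[0.0375,0,-0.042,0,20,0,0]]]'; python3 - <<'E'
from h import *
p,d=bot.read_camera("wrist"); c=bot.calibration("wrist")
cv2.imwrite("pics/w14.png",p[:,:,::-1])
s=bot.state(); R=rot(s).as_matrix(); print("tester +x 10mm in tool:",R.T@[.00995,.00097,0],"up:",R.T@[0,0,.01])
E
```

```text
time_s: 16.38
tcp_pos: [0.5389, 0.1296, 0.0259]
eef_rot: [0.028, 0.818, 0.04, -0.573]
contact_force: [-0.1, 0.8, 0.5]
grip_width: 0.003
tester +x 10mm in tool: [ 3.42072715e-03 -8.22614806e-06 -9.39371908e-03] up: [-9.39637806e-03  6.42528084e-06 -3.42170105e-03]
```

View pics/w14.png

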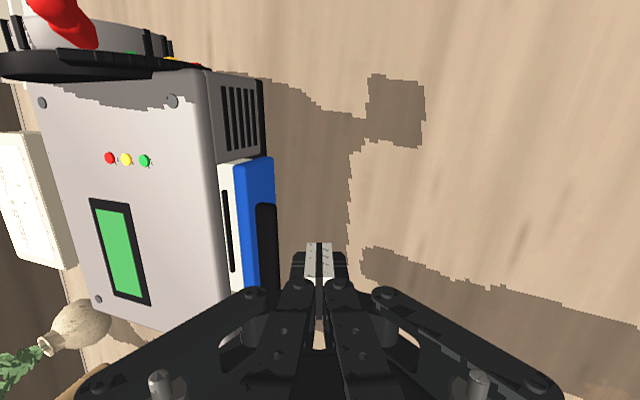

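```bash
python3 -m jog '[[[-0.0003,0,-0.005,0,0,0,0],[0.0014,0,-0.010,0,0,0,0],[0.0025,0,-0.013,0,0,0,0],[0.0035,0,-0.016,0,0,0,0],[0.004,0,-0.0175,0,0,0,0],[0.004,0,-0.0175,0,0,0,0]]]'; python3 - <<'E'
from h import *
p,d=bot.read_camera("wrist"); c=bot.calibration("wrist")
cv2.imwrite("pics/w15.png",p[:,:,::-1])
v,u=np.mgrid[0:400,0:640]
pi=p.astype(int);m=((pi[...,2]>pi[...,0]+60)&(pi[...,2]>pi[...,1]+40)&(u>100)&(u<330))
Q=cloud(d,c,m);Q=Q[(Q[:,2]>.0395)&(Q[:,2]<.05)];r=rect(Q);print(len(Q),r,r[0][0]-(r[0][1]-123.8)*-.097)
E
```

```text
time_s: 16.93
tcp_pos: [0.5546, 0.1306, 0.0289]
eef_rot: [0.028, 0.818, 0.04, -0.573]
contact_force: [-0.0, 0.2, 0.4]
grip_width: 0.0
1746 ((576.9979248046875, 116.21614074707031), (8.281825065612793, 73.21154022216797), 5.360618591308594) 576.2622904571533
```

View pics/w15.png

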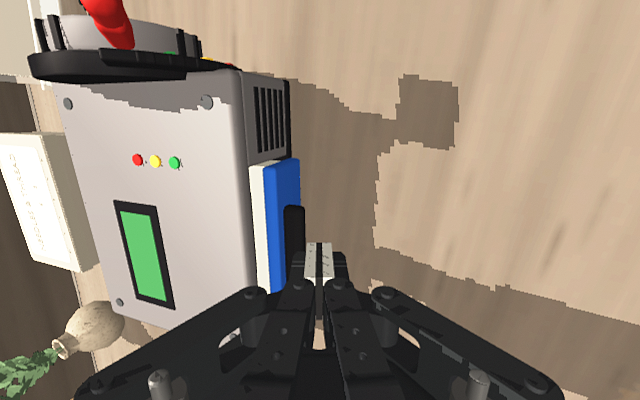

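```bash
python3 -m jog '[[[0.0005,0,-0.0015,0,0,0,0],[0.001,0,-0.003,0,0,0,0],[0.0016,0,-0.0045,0,0,0,0],[0.0016,0,-0.0045,0,0,0,0]]]'; python3 -m jog '[[[0.0005,0,-0.0015,0,0,0,0],[0.001,0,-0.003,0,0,0,0],[0.001,0,-0.003,0,0,0,0]]]';python3 - <<'E'
from h import *
p,d=bot.read_camera("wrist"); c=bot.calibration("wrist")
cv2.imwrite("pics/w16.png",p[:,:,::-1])
v,u=np.mgrid[0:400,0:640]
pi=p.astype(int);m=((pi[...,2]>pi[...,0]+60)&(pi[...,2]>pi[...,1]+40)&(u>100)&(u<330))
Q=cloud(d,c,m);Q=Q[(Q[:,2]>.0395)&(Q[:,2]<.05)];r=rect(Q);print(len(Q),r,r[0][0]+(r[0][1]-123.8)*.097)
E
```

```text
time_s: 17.32
tcp_pos: [0.5569, 0.1303, 0.0284]
eef_rot: [0.028, 0.818, 0.039, -0.574]
contact_force: [-19.1, 3.2, 13.7]
grip_width: 0.0
time_s: 17.57
tcp_pos: [0.5576, 0.1302, 0.0283]
eef_rot: [0.029, 0.817, 0.039, -0.575]
contact_force: [-39.4, 7.6, 29.3]
grip_width: 0.004
1712 ((577.1704711914062, 115.12165069580078), (8.073610305786133, 70.46440124511719), 5.402885913848877) 576.328671308899
```

View pics/w16.png

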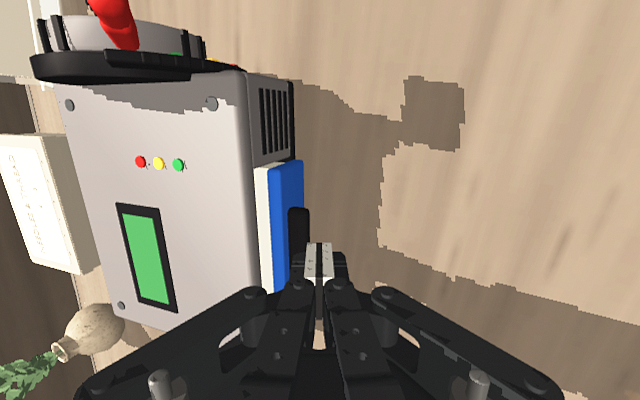

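The panel did not move even at 39 N. It is flush with the case (back at -57.6 mm against the face at -57.5) and travelled 84 mm, so this is the drawer's own end stop. I'll relieve the push, retreat and check.

```bash
python3 -m jog '[[[-0.002,0,0.006,0,0,0,0],[-0.0068,0,0.0188,0,0,0,0],[-0.0102,0,0.028,0,0,0,0],[-0.04,0,0.02,0,0,0,0],[-0.075,0,0.01,0,0,0,0],[-0.11,0,-0.01,0,0,0,0],[-0.135,0,-0.018,0,0,0,0],[-0.135,0,-0.018,0,0,0,0]]]'; python3 - <<'E'
from h import *
p,d=bot.read_camera("wrist"); c=bot.calibration("wrist")
cv2.imwrite("pics/w17.png",p[:,:,::-1])
v,u=np.mgrid[0:400,0:640]
pi=p.astype(int);m=((pi[...,2]>pi[...,0]+60)&(pi[...,2]>pi[...,1]+40)&(u>100)&(u<330))
Q=cloud(d,c,m);Q=Q[(Q[:,2]>.0395)&(Q[:,2]<.05)];r=rect(Q);print(len(Q),r,r[0][0]+(r[0][1]-123.8)*.097)
for l in ["drawer_lip","dial_axis","lever_pad","tester"]:
    for n in ["wrist","top"]:
        if l=="drawer_lip" and n=="top": bot.read_camera("top")
        print(l,n,[(round(q["score"],2),np.round(q["xyz"],3)) for q in bot.tip_of(l,n)[:2]])
E
```

```text
time_s: 18.28
tcp_pos: [0.5365, 0.1308, 0.1697]
eef_rot: [0.026, 0.822, 0.042, -0.568]
contact_force: [0.4, 0.0, -0.1]
grip_width: 0.004
182 ((573.1278076171875, 130.86915588378906), (6.4644083976745605, 100.58409881591797), 5.168063163757324) 573.813515737915
drawer_lip wrist [(0.67, array([0.556, 0.127, 0.036]))]
drawer_lip top [(0.73, array([ 0.642, -0.348,  0.   ])), (0.47, array([ 0.312, -0.082,  0.034]))]
dial_axis wrist [(0.92, array([0.654, 0.025, 0.06 ]))]
dial_axis top [(0.89, array([ 0.412, -0.179,  0.052])), (0.6, array([0.652, 0.018, 0.057]))]
lever_pad wrist [(0.66, array([0.607, 0.016, 0.102]))]
lever_pad top [(0.61, array([0.603, 0.018, 0.099])), (0.5, array([ 0.458, -0.43 , -0.002]))]
tester wrist [(0.89, array([ 0.64 ,  0.121, -0.001]))]
tester top [(0.91, array([ 0.393, -0.085, -0.004])), (0.84, array([ 0.639,  0.12 , -0.001]))]
```

View pics/w17.png

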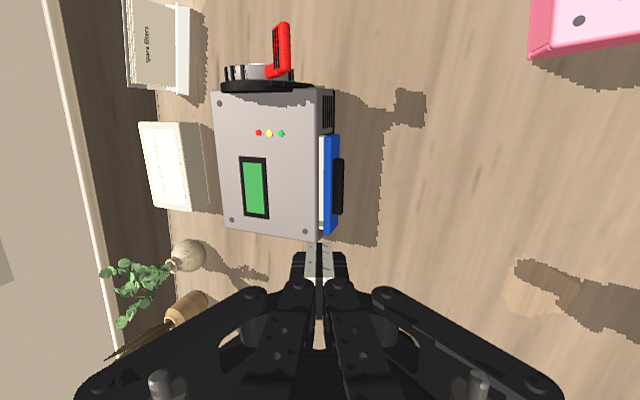

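```bash
python3 - <<'E'
from h import *
p,d=bot.read_camera("wrist"); c=bot.calibration("wrist")
print("cam",(-np.array(c["R"]).T@np.array(c["t"])).round(3))
for v in (160,190,210):
    for u in range(308,348,2):
        X=w((u,v),d[v,u],c); print(v,u,p[v,u],X[2].round(3), ((X-[.6395,.1146,0])@[.9953,.0968,0]).round(4),((X-[.6395,.1146,0])@[-.0968,.9953,0]).round(4))
m=np.ones(d.shape,bool);P=cloud(d,c,m);v,u=np.mgrid[0:400,0:640]
P=cloud(d,c,(u>205)&(u<340)&(v>85)&(v<250)&(v<240));Q=P[(P[:,2]>.056)&(P[:,2]<.066)];print(rect(Q))
cv2.imwrite("pics/w18.png",cv2.resize(p[110:250,280:360],None,fx=4,fy=4,interpolation=cv2.INTER_CUBIC)[:,:,::-1])
p,d=bot.read_camera("scene");cv2.imwrite("pics/s18.png",cv2.resize(p[150:280,200:340],None,fx=5,fy=4.6,interpolation=cv2.INTER_CUBIC)[:,:,::-1])
E
```

```text
cam [0.492 0.044 0.296]
160 308 [76 70 70] 0.057 -0.0571 -0.0115
160 310 [247 241 215] 0.018 -0.0435 -0.0043
160 312 [240 236 219] 0.018 -0.0458 -0.0044
160 314 [230 224 203] 0.017 -0.0477 -0.0044
160 316 [ 21  76 176] 0.044 -0.06 -0.0095
160 318 [ 39  93 188] 0.043 -0.0617 -0.0095
160 320 [ 43  97 194] 0.042 -0.0635 -0.0095
160 322 [ 30  68 142] 0.042 -0.0654 -0.0095
160 324 [ 28  63 128] 0.037 -0.0658 -0.0088
160 326 [ 27  63 129] 0.029 -0.0652 -0.0075
160 328 [ 28  64 131] 0.021 -0.0647 -0.0061
160 330 [ 16  56 132] 0.296 -0.1541 -0.0562
160 332 [115 100  81] 0.001 -0.0628 -0.0028
160 334 [116 100  84] 0.001 -0.065 -0.0028
160 336 [119 103  86] 0.0 -0.0671 -0.0028
160 338 [118 100  85] 0.0 -0.0694 -0.003
160 340 [116 100  84] 0.002 -0.072 -0.0033
160 342 [115 100  83] 0.002 -0.0744 -0.0036
160 344 [116 100  85] 0.0 -0.0761 -0.0034
160 346 [117 101  83] 0.001 -0.0785 -0.0036
190 308 [86 79 77] 0.057 -0.0566 0.0171
190 310 [249 242 215] 0.018 -0.0434 0.0286
190 312 [240 236 219] 0.017 -0.0453 0.0287
190 314 [255 253 226] 0.016 -0.0473 0.0288
190 316 [ 17  73 174] 0.044 -0.06 0.0202

[... 852 characters left out ...]
 0.043 -0.0616 0.0414
210 320 [ 42  96 192] 0.043 -0.0637 0.0412
210 322 [ 27  65 136] 0.041 -0.0654 0.0414
210 324 [20 29 54] 0.037 -0.0662 0.0427
210 326 [25 25 23] 0.036 -0.068 0.0428
210 328 [29 27 28] 0.036 -0.0701 0.0426
210 330 [32 30 32] 0.038 -0.0729 0.0416
210 332 [29 28 28] 0.036 -0.0744 0.0421
210 334 [11 12 15] 0.034 -0.076 0.0425
210 336 [121 102  85] 0.001 -0.0684 0.0549
210 338 [123 105  89] 0.0 -0.0706 0.0547
210 340 [124 109  91] 0.001 -0.0733 0.054
210 342 [123 107  89] 0.002 -0.0757 0.0537
210 344 [124 108  91] 0.001 -0.078 0.0535
210 346 [123 104  87] 0.001 -0.0801 0.0535
((639.0034790039062, 116.57699584960938), (115.60104370117188, 152.73681640625), 5.7509965896606445)
```

View pics/w18.png

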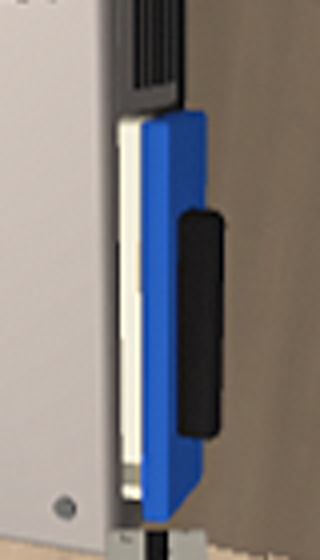

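View pics/s18.png

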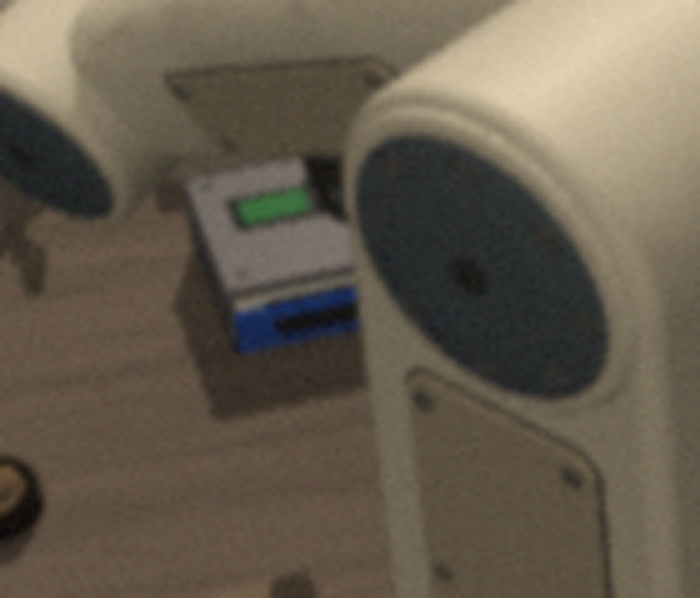

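Panel back edge is at -57.6 mm in the tester's frame, flush with the case front (-57.5). The white strip is just the view over the low panel into the open slot, so the drawer is shut. Next I'll plan the lever press.

```bash
cat >> h.py <<'E'
TO=np.array([.6393,.1150,0]);YAW=np.radians(5.55)
ex=np.array([np.cos(YAW),np.sin(YAW),0]);ey=np.array([-np.sin(YAW),np.cos(YAW),0]);ez=np.array([0,0,1.])
def wp(th,clear=0.,yl=-.099):
    a=.75-th; tau=np.radians(-10+28*th/1.05); de=a+tau
    S=np.array([-.062*np.cos(a)+.004*np.sin(a), .055+.062*np.sin(a)+.004*np.cos(a)])
    n=np.array([np.sin(a),np.cos(a)]); t=np.array([np.cos(a),-np.sin(a)])
    C=S+n*(.011*np.sin(abs(de)))+t*.005*np.sin(de)/np.sin(np.radians(33))
    pos=TO+ex*C[0]+ey*yl+ez*(C[1]+clear)
    x=ex*np.sin(tau)-ez*np.cos(tau); y=-ey; z=np.cross(x,y)
    return pos,np.stack([x,y,z],1)
def relp(pos,T,s=None):
    s=s or bot.state();R=rot(s).as_matrix()
    return np.r_[(R.T@(pos-s["tcp_pos"])).round(4),np.degrees(Ro.from_matrix(R.T@T).as_rotvec()).round(1)]
E
python3 - <<'E'
from h import *
p0,T=wp(0,.06); print(p0,relp(p0,T))
for th in (0,.33,.67,1.0,1.04): print(th,wp(th)[0].round(4))
E
```

```text
[0.61413648 0.01308858 0.161163  ] [ 2.420e-02  1.226e-01 -6.530e-02  0.000e+00 -3.000e+01 -1.000e-01]
0 [0.6141 0.0131 0.1012]
0.33 [0.5991 0.0116 0.0864]
0.67 [0.5898 0.0107 0.0661]
1.0 [0.5883 0.0106 0.0441]
1.04 [0.5887 0.0106 0.0414]
```

```bash
python3 -m jog '[[[0,0.04,-0.02,0,-7,0,0],[0.01,0.08,-0.04,0,-14,0,0],[0.02,0.11,-0.06,0,-21,0,0],[0.024,0.1226,-0.0653,0,-28,0,0],[0.024,0.1226,-0.0653,0,-30,0,0],[0.024,0.1226,-0.0653,0,-30,0,0],[0.024,0.1226,-0.0653,0,-30,0,0]]]'; python3 - <<'E'
from h import *
for th,cl in((0,.01),(0,.0),(.15,0),(.3,0),(.45,0),(.6,0),(.75,0),(.9,0),(1.0,0),(1.04,0)): print(th,cl,relp(*wp(th,cl)))
p,d=bot.read_camera("wrist");cv2.imwrite("pics/w19.png",p[:,:,::-1]); c=bot.calibration("wrist")
pi=p.astype(int);m=(pi[...,0]>140)&(pi[...,1]<70)&(pi[...,2]<70)
P=cloud(d,c,m)-TO; P=np.c_[P@ex,P@ey,P@ez]; P=P[(P[:,2]>.06)&(P[:,2]<.13)&(abs(P[:,0])<.09)]; print(len(P),P.min(0),P.max(0),np.median(P,0))
E
```

```text
time_s: 19.47
tcp_pos: [0.6148, 0.0128, 0.1589]
eef_rot: [-0.037, -0.641, -0.03, 0.766]
contact_force: [-0.5, 0.4, 0.2]
grip_width: 0.002
0 0.01 [ 0.0471 -0.0005 -0.0078 -0.1     0.2    -0.    ]
0 0.0 [ 0.0569 -0.0005 -0.0095 -0.1     0.2    -0.    ]
0.15 0 [ 6.42e-02 -5.00e-04 -3.20e-03 -1.00e-01  4.20e+00 -1.00e-01]
0.3 0 [ 7.24e-02 -5.00e-04  1.90e-03 -1.00e-01  8.20e+00 -1.00e-01]
0.45 0 [ 8.15e-02 -5.00e-04  5.60e-03 -1.00e-01  1.22e+01 -1.00e-01]
0.6 0 [ 9.11e-02 -5.00e-04  7.80e-03 -1.00e-01  1.62e+01 -1.00e-01]
0.75 0 [ 1.011e-01 -5.000e-04  8.500e-03 -1.000e-01  2.020e+01 -1.000e-01]
0.9 0 [ 1.111e-01 -5.000e-04  7.500e-03 -1.000e-01  2.420e+01 -1.000e-01]
1.0 0 [ 1.177e-01 -5.000e-04  5.900e-03 -1.000e-01  2.680e+01 -1.000e-01]
1.04 0 [ 1.203e-01 -5.000e-04  5.100e-03 -1.000e-01  2.790e+01 -1.000e-01]
1136 [-0.05426715 -0.1107162   0.06292982] [ 0.004172   -0.02995792  0.11096646] [-0.04137702 -0.09113682  0.10155023]
```

View pics/w19.png

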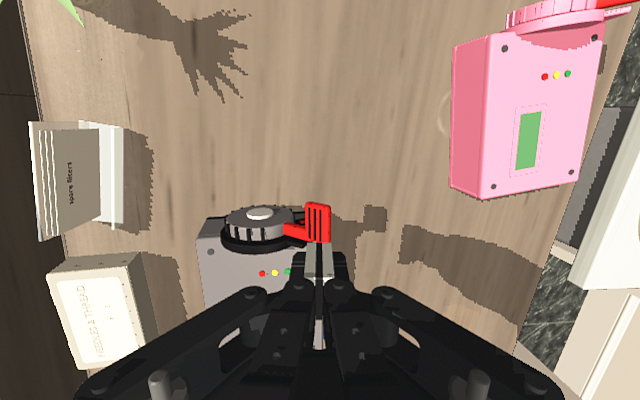

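The red pad at (318,222) is just beyond the fingertips and in line with them. I'll press in two stages along the arc.

```bash
python3 -m jog '[[[0.03,0.001,-0.004,0,0,0,0],[0.047,0.001,-0.008,0,0,0,0],[0.057,0.001,-0.009,0,0,0,0],[0.064,0.001,-0.003,0,4,0,0],[0.072,0.001,0.002,0,8,0,0],[0.081,0.001,0.006,0,12,0,0],[0.081,0.001,0.006,0,12,0,0]]]'; python3 - <<'E'
from h import *
for th in (.6,.75,.9,1.0,1.04,1.06): print(th,relp(*wp(th)))
p,d=bot.read_camera("wrist");cv2.imwrite("pics/w20.png",p[:,:,::-1])
E
```

```text
time_s: 20.1
tcp_pos: [0.5931, 0.0107, 0.0855]
eef_rot: [0.034, 0.722, 0.036, -0.69]
contact_force: [4.1, 0.4, 1.9]
grip_width: 0.001
0.6 [ 1.48e-02 -3.00e-04  2.60e-03  1.00e-01  3.40e+00 -0.00e+00]
0.75 [ 2.44e-02 -3.00e-04  5.40e-03  1.00e-01  7.40e+00 -0.00e+00]
0.9 [ 3.44e-02 -3.00e-04  6.70e-03  1.00e-01  1.14e+01  0.00e+00]
1.0 [ 4.12e-02 -3.00e-04  6.60e-03  1.00e-01  1.41e+01  0.00e+00]
1.04 [ 4.39e-02 -3.00e-04  6.30e-03  1.00e-01  1.52e+01  0.00e+00]
1.06 [ 4.52e-02 -3.00e-04  6.20e-03  1.00e-01  1.57e+01  0.00e+00]
```

View pics/w20.png

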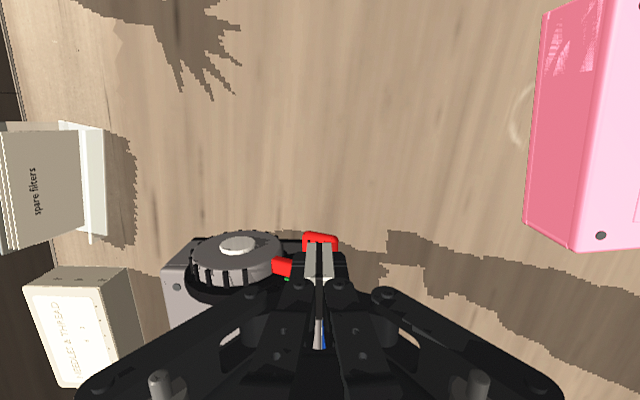

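```bash
python3 -m jog '[[[0.008,0,0.0015,0,1.5,0,0],[0.015,0,0.0026,0,3.4,0,0],[0.024,0,0.0054,0,7.4,0,0],[0.031,0,0.0065,0,10,0,0],[0.037,0,0.0067,0,12.5,0,0],[0.041,0,0.0066,0,14,0,0],[0.044,0,0.0063,0,15.2,0,0],[0.044,0,0.0063,0,15.2,0,0]]]'; python3 - <<'E'
from h import *
for th in (1.0,1.04,1.06,1.08): print(th,relp(*wp(th)))
p,d=bot.read_camera("wrist");cv2.imwrite("pics/w21.png",p[:,:,::-1]); c=bot.calibration("wrist")
pi=p.astype(int);m=(pi[...,0]>110)&(pi[...,1]<60)&(pi[...,2]<60)
P=cloud(d,c,m)-TO; P=np.c_[P@ex,P@ey,P@ez]; P=P[(P[:,2]>.02)&(P[:,2]<.13)&(abs(P[:,0])<.09)]; print(len(P),P.min(0),P.max(0),np.median(P,0))
print([(round(q["score"],2),np.round(q["xyz"],3)) for q in bot.tip_of("lever_pad","wrist")[:2]])
p,d=bot.read_camera("scene");cv2.imwrite("pics/s21.png",p[:,:,::-1])
print([(round(q["score"],2),np.round(q["xyz"],3)) for q in bot.tip_of("lever_pad","scene")[:2]])
E
```

```text
time_s: 20.82
tcp_pos: [0.5932, 0.0106, 0.0427]
eef_rot: [0.03, 0.806, 0.04, -0.589]
contact_force: [1.9, -0.5, 9.1]
grip_width: 0.001
1.0 [-2.7e-03 -4.0e-04  4.2e-03  1.0e-01 -1.0e+00 -0.0e+00]
1.04 [-0.     -0.0004  0.0046  0.1     0.1    -0.    ]
1.06 [ 1.3e-03 -4.0e-04  4.8e-03  1.0e-01  6.0e-01 -0.0e+00]
1.08 [ 2.6e-03 -4.0e-04  5.0e-03  1.0e-01  1.1e+00 -0.0e+00]
676 [-0.07010361 -0.11135376  0.02076544] [-0.01777471 -0.07202071  0.07922262] [-0.03956528 -0.08859822  0.04418052]
[]
[(0.64, array([ 0.369, -0.189,  0.101]))]
```

View pics/w21.png

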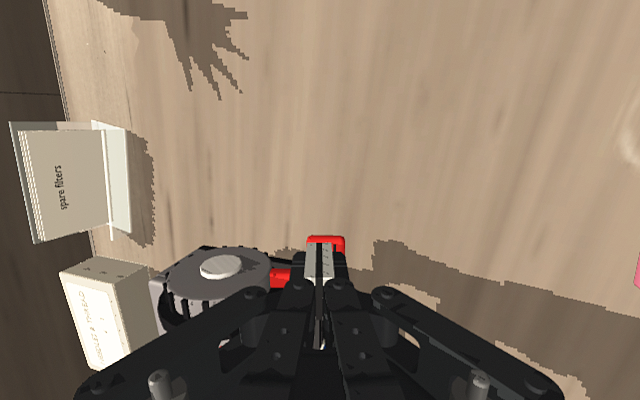

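View pics/s21.png

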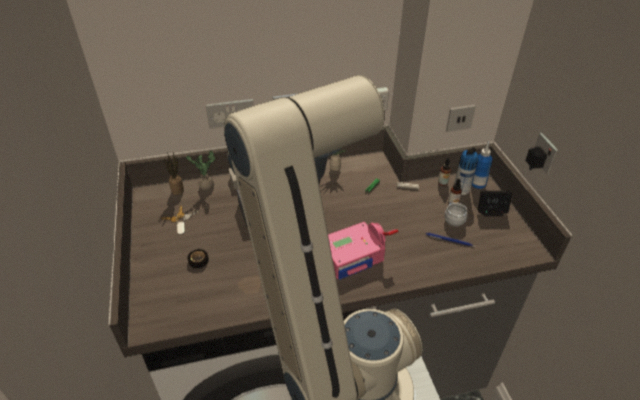

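The wrist view shows the lever down under the fingertips (pad at (325,240)), with 9 N and geometry suggesting about 1.04 rad. I'll find the end stop gently to calibrate the angle.

```bash
python3 -m jog '[[[0.0008,0,0,0,0,0,0],[0.0008,0,0,0,0,0,0],[0.0008,0,0,0,0,0,0]]]';python3 -m jog '[[[0.0008,0,0,0,0,0,0],[0.0008,0,0,0,0,0,0],[0.0008,0,0,0,0,0,0]]]';python3 -m jog '[[[0.0008,0,0,0,0,0,0],[0.0008,0,0,0,0,0,0],[0.0008,0,0,0,0,0,0]]]'
```

```text
time_s: 21.27
tcp_pos: [0.5934, 0.0106, 0.042]
eef_rot: [0.03, 0.806, 0.039, -0.59]
contact_force: [-1.0, -0.1, 10.5]
grip_width: -0.002
time_s: 21.52
tcp_pos: [0.5936, 0.0106, 0.0411]
eef_rot: [0.03, 0.806, 0.039, -0.59]
contact_force: [-0.5, -0.7, 7.8]
grip_width: 0.001
time_s: 21.77
tcp_pos: [0.5937, 0.0106, 0.0404]
eef_rot: [0.03, 0.806, 0.039, -0.59]
contact_force: [-0.7, 0.5, 9.0]
grip_width: 0.001
```

```bash
python3 -m jog '[[[0.0008,0,0,0,0,0,0],[0.0008,0,0,0,0,0,0],[0.0008,0,0,0,0,0,0]]]';python3 -m jog '[[[0.0008,0,0,0,0,0,0],[0.0008,0,0,0,0,0,0],[0.0008,0,0,0,0,0,0]]]';python3 -m jog '[[[0.0008,0,0,0,0,0,0],[0.0008,0,0,0,0,0,0],[0.0008,0,0,0,0,0,0]]]'
```

```text
time_s: 22.02
tcp_pos: [0.5939, 0.0107, 0.0398]
eef_rot: [0.03, 0.806, 0.039, -0.59]
contact_force: [-2.7, -0.8, 11.9]
grip_width: 0.001
time_s: 22.27
tcp_pos: [0.5941, 0.0106, 0.0397]
eef_rot: [0.03, 0.806, 0.039, -0.59]
contact_force: [-6.7, -0.8, 16.5]
grip_width: 0.001
time_s: 22.52
tcp_pos: [0.5942, 0.0106, 0.0395]
eef_rot: [0.03, 0.806, 0.039, -0.59]
contact_force: [-10.2, -0.3, 23.4]
grip_width: 0.002
```

The end stop shows at TCP z ≈ 39.9 mm, where the force climbs to 23 N. I'll back off about 1.2 mm from the stop, to θ ≈ 1.05, and hold there.

```bash
python3 -m jog '[[[-0.0015,0,0,0,0,0,0],[-0.003,0,0,0,0,0,0],[-0.003,0,0,0,0,0,0],[-0.003,0,0,0,0,0,0],[-0.003,0,0,0,0,0,0]]]'; python3 -m jog '[[[0,0,0,0,0,0,0],[0,0,0,0,0,0,0],[0,0,0,0,0,0,0],[0,0,0,0,0,0,0]]]'; python3 - <<'E'
from h import *
F=[]
for i in range(5):
    p,d=bot.read_camera("wrist"); s=bot.state(); F.append(s["contact_force"])
print(np.mean(F,0),s["tcp_pos"],s["time_s"])
cv2.imwrite("pics/w22.png",p[:,:,::-1])
p,d=bot.read_camera("top");cv2.imwrite("pics/t22.png",cv2.resize(p[90:290,140:500],None,fx=2.2,fy=2.2,interpolation=cv2.INTER_CUBIC)[:,:,::-1])
E
```

```text
time_s: 22.93
tcp_pos: [0.5936, 0.0106, 0.0411]
eef_rot: [0.03, 0.806, 0.039, -0.59]
contact_force: [-0.5, -0.7, 10.0]
grip_width: 0.001
time_s: 23.27
tcp_pos: [0.5936, 0.0106, 0.0411]
eef_rot: [0.03, 0.806, 0.039, -0.59]
contact_force: [-0.8, -0.8, 9.7]
grip_width: -0.001
[-1.2739915  -0.7410361  10.67608666] [0.59353993 0.01061344 0.04106408] 23.5167
```

View pics/w22.png

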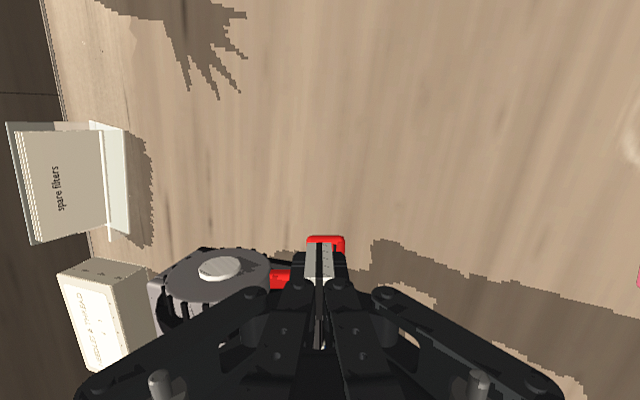

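View pics/t22.png

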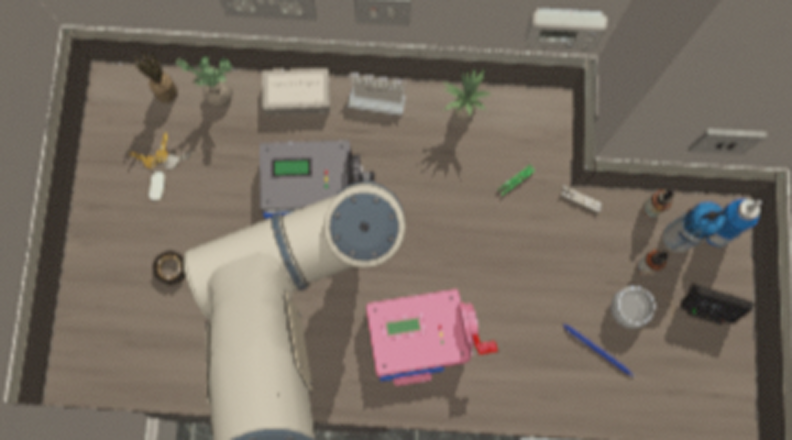

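The hold is steady at about 10 N with the lever down (pad at (325,240)). The bystanders are where they were and the drawer is shut (blue edge at (268,213) in the top crop). Handing in.

```bash
python3 -c "
from rig import bot
print(bot.job_done()); s=bot.state(); print(s['tcp_pos'],s['contact_force'])"
```

```text
the job is handed in; nothing more can be done
None
the job is handed in; nothing more can be done
```

The battery test is set up as asked, and I handed the job in at about 23.5 s with the arm still holding the lever down at the third click. No verdict was reported.

- **Battery:** I laid it crosswise between the cradle ribs and released it. A picture before shutting the drawer confirmed it was in place.
- **Drawer:** I pushed it 84 mm to a firm stop, and its panel sits flush with the case front. White tray floor still showed above the panel, so I pushed a second time. The panel did not move, and I took the strip to be a view into the open slot above it.
- **Lever:** I pressed it to the end stop and backed off about 1.2 mm. By geometry that is about 1.05–1.06 rad, just past the third click at 1.00. The hold was steady at about 10 N, a little over the 7–8 N stated. The force readings did not show the click clearly, so the angle rests on where I met the end stop.
- **Bystanders:** The last top view shows the other items and the pink look-alike where they were.

**Possible failures:**
- **Force:** The second drawer push peaked at 39 N along the drawer and about 50 N in total. It was applied with the fingertips and is below the 120 N wrist limit. It would exceed the 40 N limit only if fingertip pushes count as the gripper's body.
- **Joint range:** Joint 6 touched its limit once on the way to the drawer. It read -3.053 against -3.05, and I turned the wrist back straight away.

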